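# Prove and sort the jar labeller's change gears

## Robot

A 6-joint arm with a two-finger parallel gripper is mounted at the origin on the work surface. World frame = base frame: x ahead of the robot, y to its left, z up, the work surface at z = 0. Lengths are in mm, angles in rad, forces in N, time in s.
With the tool pointing down it reaches from about 350 to 800 mm from the base axis. Payload 7.3 kg.
Tool frame: the origin (TCP) lies between the finger pads; the fingertips stand robot.finger_overhang ahead of it and the grasp point (between the pads) lies 11 mm behind it (robot.finger_overhang is the distance from the TCP to the fingertips, in mm); z points along the fingers, y is the direction in which the jaws open and shut (so a half turn about z gives the same grasp; the last joint's range is limited). The gripper opens to 85 mm and grips with 20 to 120 N. Pads are 22 mm wide; open, the fingers measure 114 mm over their backs; the gripper's body (76 mm by 85 mm) begins 54 mm behind the grasp point. The pads swing forward as they close: fully open they stand 13 mm farther back than shut.
Start: joints at [-1.325, 0.342, 1.524, -0, 1.275, -0.146], TCP at [200.496, -485.227, 239.322] pointing down, gripper open.
Joint ranges: [-2.53, 2.53], [-0.77, 2.02], [0.04, 2.7], [-1, 4.14], [0.28, 2.66], [-3.11, 3.11]. Speed limits (rad/s): [2.57, 2.57, 3.14, 3.14, 3.14, 3.14].

## Interface

Orientations are given as a 3x3 rotation matrix whose columns are the frame's x, y, z axes.
In Python, from plant import state, capture, get_calibration, robot gives the robot as it stands. The module is installed in compiled form; this text tells all that it offers.
- The arm moves only by the shell command python3 -m crank 'ROWS' [FORCE]. ROWS is JSON, a list of rows, each a list of 3 entries, a list of its own where there are three numbers: the shift along the tool's x, y, z in cm, then the turn, a rotation vector about the tool's x, y, z in rad, then the finger opening in cm, from 0 to 8.54. In form: [[[x, y, z], [rx, ry, rz], jaw], ...]. A call has 1 to 12 rows; each row is the pose to reach, as a shift and turn from the pose commanded when the call began, along the tool's axes at that moment; what a row does not reach only later rows make up. A row lasts 1/10 s, in which the tool goes at most 50 mm and 8.59 degrees, less where a joint would pass 70% of its speed; a pose out of reach is approached as far as the arm can. A call with a gripper value outside its range is refused whole. The fingers move at their own pace and stop on an object; FORCE is the grip in N (left out, the last holds). Time passes only in rows, so rows that repeat a pose let the fingers close. It gives the time, the measured TCP pose, the force and the opening at its end, in the units of the state.
- state(): the state, without advancing time (a new reading comes with each control period).
- capture(name): name is "side" or "top"; returns the picture (400x640x3 uint8, red, green, blue); there is no depth.
- get_calibration(name): a dict with "mtx" (3x3 intrinsics, pixels), "k1" (the pictures are not rectified: a ray, as slopes to the right and down, at radius r is drawn at 1 + k1 r^2 times it, then the intrinsics apply), "xyz" and "attitude" of the camera in the world. Camera axes: x right, y up, looking along -z (the intrinsics and any distortion apply to the point x, -y, -z); pixel columns grow to the right and rows downward; lengths in mm; the calibration is good to about 2 mm. A picture is of the moment at which its call begins. get_calibration takes no time and is no camera call.
- robot.finish_job(): hands the job in, once; it reports no verdict.
The state is a dict: "time": time; "joint_pos": joint angles; "joint_vel": joint speeds; "joint_efforts": joint torques, N m; "tcp_pos": TCP position; "orientation": TCP orientation; "wrist_force": force on the tool from outside, world axes, zero at the start; "wrist_torque": the same for the moment, N m; "gripper_width": finger opening in mm.
Only numpy, scipy, OpenCV 4.12 (cv2) and the standard library are available. Lean on these libraries where they do the work, as an engineer would, in place of code of your own. Each camera call takes 0.05 s, during which the arm holds its last target.

## Task

Sort the jar labeller's washed change gears: the 12-tooth one was left on the checker's test post, the 16- and 20-tooth ones stand on edge in the drying rack. Prove the 16-tooth gear on the test post: boss up, home on the shoulder and in mesh with the brass master, then turn it about a quarter turn so that the master goes round with it. Finish with the 16-tooth gear in the blue tray's small compartment and the other two side by side in its large one, all lying flat on the floor of the tray with boss up; set the gears down, do not drop them, and leave the smooth black pulley in the rack and the bottle and jars where they are.

Things in the scene. Friction and masses are not known exactly. Their poses are not given: they have to be found in the camera images.
- gear12: White plastic spur gear, 12 teeth (30 deg apart), 49 mm over the tips, 12 mm thick, 35 g. One side flat; on the other an octagonal boss 26 mm across flats, 16 mm high; 13 mm bore right through. Origin: on the axis, on the flat side. z: along the axis to the boss. x: midway between two teeth and square to one flat of the boss. Starts home on the test post, boss up, clear of the master.
- gear16: White plastic spur gear built like the 12-tooth one, 16 teeth (22.5 deg apart), 63 mm over the tips, 12 mm thick, same 16 mm boss and 13 mm bore; 40 to 75 g. At the start it stands on edge in one of the rack's three slots (which one varies): axis level along the rack's y, boss towards the rack's +y, top 70 mm above the table. Origin and axes as on the 12-tooth gear.
- gear20: White plastic spur gear built like the 12-tooth one, 20 teeth (18 deg apart), 77 mm over the tips, 12 mm thick, same 16 mm boss and 13 mm bore; 60 to 110 g. At the start it stands on edge in one of the rack's three slots (which one varies): axis level along the rack's y, boss towards the rack's +y, top 85 mm above the table. Origin and axes as on the 12-tooth gear.
- pulley: Bystander: smooth black plastic belt pulley, no teeth, 60 mm diameter, 12 mm thick, with a round 26 mm boss 12 mm high. Stands on edge in the third slot of the rack, boss towards the rack's +y, top 68 mm above the table. Origin: on the axis, on its flat side; z along the axis to its boss.
- rack: Drying rack, fixed: slate-grey base 110 x 200 mm (x, y), rim 16 mm high, floor 8 mm above the table. Slots at y = -58, 0, +58 mm, x = 0: a part stands on edge between four steel pins (5 mm thick, tops 43 mm above the table, at x +-21 mm and 10.5 mm either side of the slot's middle: 16 mm clear for a 12 mm disc). Origin: centre of the underside.
- tray: Blue tray, fixed: 150 x 290 mm outside (x, y), walls 4 mm thick and 28 mm high, floor 3 mm thick. A cross wall of the same height at y = +37 mm parts the large compartment (inside x +-71, y -141 to +35 mm) from the small one (inside x +-71, y +39 to +141 mm). Origin: centre of the underside.
- checker: Gear checker, fixed: green cast base 100 x 156 mm (x, y), 14 mm high, carrying the steel test post at y = -32 mm and the brass master gear at y = +28.3 mm (both at x = 0, axes upright, 60.3 mm apart). Origin: centre of the underside.
- post_seat (a point): Centre of the post's shoulder (28 mm diameter), 20 mm above the table: a gear's flat side rests here when home. The post rises 18.5 mm above it, 11 mm in diameter with a tapered tip, so it ends inside the boss. Only the 16-tooth gear goes home in mesh; the 20-tooth one fouls the master and the 12-tooth one does not reach it.
- master_axis (a point): On the master's axis, level with its underside, 20 mm above the table. Master: brass, 18 teeth (20 deg apart), 70 mm over the tips, 12 mm thick, pitch radius 31.5 mm (16-tooth gear: 28 mm); hub cap 22 mm wide, up to 41 mm above the table. Turns freely (drag 0.01 N m). Meshed, it turns the opposite way at 16/18 of the gear's angle, 2 mm backlash; tooth ends chamfered.
- master_mark (a point): Middle of the master's one red tooth: on its top face, 31.5 mm from the axis. The direction from the axis to this point gives the master's angle, which is drawn at random.
- bottle: Bystander: full green bottle with a white cap, 52 mm diameter, 150 mm high, 300 g, standing beyond the checker and to its left (+y). Origin: centre of the underside.
- jar_b: Bystander: small jar with a green band and a white cap, 42 mm diameter, 46 mm high, 60 g, beyond the checker and to its right (-y). Origin: centre of the underside.
- jar_c: Bystander: same small jar, on the table between the robot and the checker. Origin: centre of the underside.
Not all that is in view belongs to the job. Leave any pink look-alike of the gear12 alone. What is shaped like the gear20 but pink is not meant.

How it is judged:
By the outcome, as a careful person would: the job done as asked, in the order asked, and still so for the second after the job is handed in, with the robot touching nothing.
It also fails if it takes over 72 s, if anything falls off the work surface, if the arm or the gripper's body presses on something with over 40 N, if the wrist force passes 120 N, or if a joint passes its speed limit or range.

## Working session

There is one attempt and no reset: what is moved stays moved. The work goes in short steps, Python scripts to look and compute and a shell command to move; the robot and the scene stay as the last step left them, time stands still between calls to the robot, and variables do not carry over. Pictures are saved under pics/ and viewed, and the job is handed in when it is done.

```bash
mkdir -p pics; ls
python3 - <<'E'
from plant import state,capture,get_calibration,robot
import cv2
s=state(); print(s); print(robot.finger_overhang)
for n in("side","top"):
    im=capture(n); cv2.imwrite(f"pics/{n}0.png",im[:,:,::-1]); print(n,get_calibration(n))
E
```

```text
pics
{'time': 0.0, 'joint_pos': array([-1.32502701e+00,  3.42744147e-01,  1.52502900e+00, -4.66135189e-05,
        1.27541568e+00, -1.45980897e-01]), 'joint_vel': array([ 0.0005291 ,  0.00118082, -0.0013456 , -0.00045701,  0.00065048,
       -0.00067878]), 'joint_efforts': array([ 5.54092148e-04, -4.33678150e+01, -2.46010709e+01, -8.65307288e-05,
        7.83416501e-03, -5.47612046e-06]), 'tcp_pos': array([ 200.36708011, -484.82737255,  238.6106602 ]), 'orientation': array([[ 9.24237077e-01,  3.81818856e-01, -4.31607274e-04],
       [ 3.81819054e-01, -9.24235818e-01,  1.53735682e-03],
       [ 1.88084919e-04, -1.58567805e-03, -9.99998725e-01]]), 'wrist_force': array([-0.45660041, -0.29257699,  0.1699407 ]), 'wrist_torque': array([ 0.01390594, -0.00898456, -0.01404202]), 'gripper_width': 85.58998361902238}
8.0
side {'mtx': array([[421.02137896,   0.        , 320.49699841],
       [  0.        , 421.02137896, 197.23029808],
       [  0.        ,   0.        ,   1.        ]]), 'k1': -0.07305411421195729, 'xyz': array([179.24645467, 779.24923799, 739.78759834]), 'attitude': array([[-0.89882948,  0.2918727 , -0.32697996],
       [-0.43768657, -0.55830739,  0.70478602],
       [ 0.02315247,  0.77659719,  0.6295719 ]])}
top {'mtx': array([[382.64847514,   0.        , 323.90911089],
       [  0.        , 382.64847514, 199.68651582],
       [  0.        ,   0.        ,   1.        ]]), 'k1': -0.004115293557735456, 'xyz': array([438.09908933, -15.17984631, 934.47313704]), 'attitude': array([[-0.02668463,  0.99611779, -0.08388853],
       [-0.999482  , -0.02809647, -0.01569446],
       [-0.01799051,  0.08342628,  0.99635154]])}
```

View pics/side0.png

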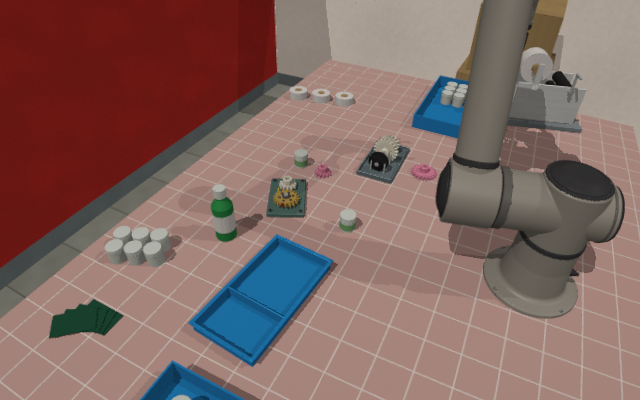

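View pics/top0.png

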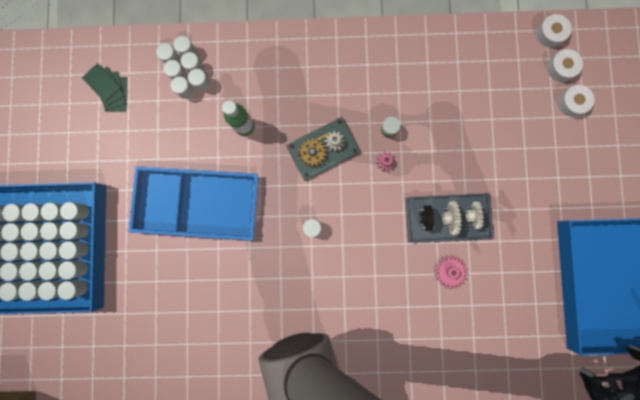

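The top view shows the checker at about (323,149), with gear12 at (334,140) and the master at (313,152). The rack is at (449,217) and the tray at (195,204), with its small compartment on the left (x<182). The pink look-alikes are at (386,160) and (452,271). Next I'll enlarge these areas.

Run:
```python
import cv2,numpy as np
t=cv2.imread("pics/top0.png")
a=cv2.resize(t[110:190,280:370],None,fx=6,fy=6,interpolation=cv2.INTER_CUBIC)
b=cv2.resize(t[185:250,400:500],None,fx=6,fy=6,interpolation=cv2.INTER_CUBIC)
cv2.imwrite("pics/c_chk.png",a);cv2.imwrite("pics/c_rack.png",b)
cv2.imwrite("pics/c_tray.png",cv2.resize(t[155:250,120:270],None,fx=5,fy=5,interpolation=cv2.INTER_CUBIC))
```

```text
(no output)
```

View pics/c_chk.png

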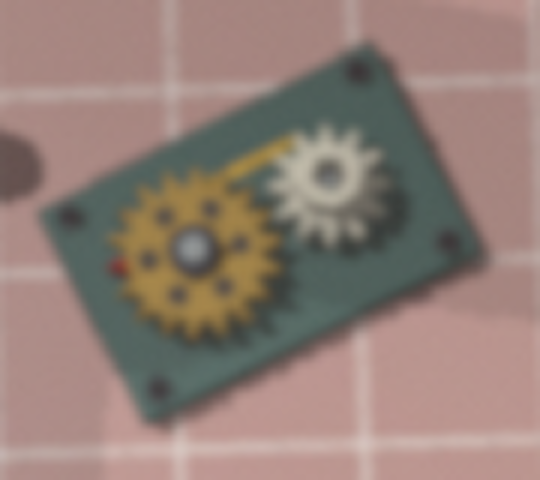

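View pics/c_rack.png

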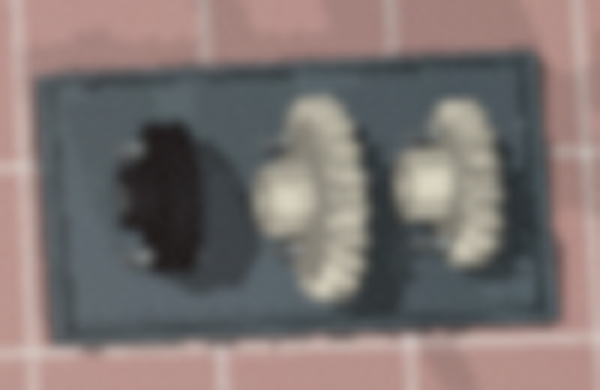

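View pics/c_tray.png

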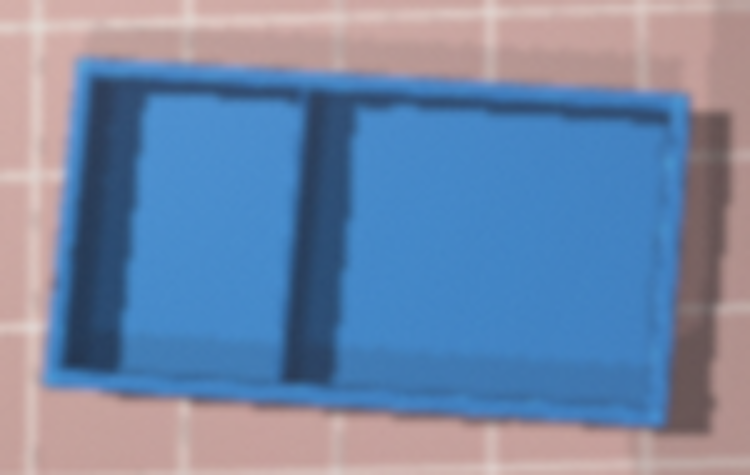

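```bash
cat > h.py <<'E'
import numpy as np,cv2,json
from scipy.optimize import least_squares
from plant import state,capture,get_calibration,robot
C={n:get_calibration(n) for n in("side","top")}
def proj(n,P):
    c=C[n];p=(np.atleast_2d(P)-c["xyz"])@np.array(c["attitude"])
    x=p[:,0]/-p[:,2];y=-p[:,1]/-p[:,2];f=1+c["k1"]*(x*x+y*y);m=c["mtx"]
    return np.c_[m[0,0]*x*f+m[0,2],m[1,1]*y*f+m[1,2]]
def unproj(n,uv,z):
    return least_squares(lambda q:(proj(n,[q[0],q[1],z])[0]-uv),[450,0]).x
def crop(n,cx,cy,w,h,f,name):
    im=capture(n)[:,:,::-1];x0=int(cx-w/2);y0=int(cy-h/2)
    cv2.imwrite(f"pics/{name}.png",cv2.resize(im[max(y0,0):y0+h,max(x0,0):x0+w],None,fx=f,fy=f,interpolation=cv2.INTER_CUBIC));print("origin",max(x0,0),max(y0,0))
def T(q,P):
    c,s=np.cos(q[2]),np.sin(q[2]);P=np.array(P,float)
    return np.c_[q[0]+c*P[:,0]-s*P[:,1],q[1]+s*P[:,0]+c*P[:,1],P[:,2]]
def rect(hx,hy,z): return [[hx,hy,z],[hx,-hy,z],[-hx,-hy,z],[-hx,hy,z]]
E
python3 - <<'E'
from h import *
import h
def cr(L,f,x0,y0): return (np.array(L,float)+.5)/f-.5+[x0,y0]
# image: up=+x, left=+y ; order (+x,+y),(+x,-y),(-x,-y),(-x,+y)
rk=cr([(38,75),(540,52),(558,315),(55,340)],6,400,185)
ty=cr([(80,58),(690,93),(665,428),(45,383)],5,120,155)
ck=cr([(42,213),(370,42),(488,255),(155,420)],6,280,110)
def fit(pts,uv,q0,lab):
    r=least_squares(lambda q:(proj("top",T(q,pts))-uv).ravel(),q0);print(lab,r.x.round(3),np.degrees(r.x[2]).round(2),"res",r.fun.round(2));return r.x
fit(rect(55,100,16),rk,[400,-300,0],"rack")
fit(rect(75,145,28),ty,[400,300,0],"tray")
q=fit(rect(50,78,14)+[[0,28.3,41],[0,-32,48]],np.r_[ck,cr([(193,250),(330,177)],6,280,110)],[550,0,.4],"chk")
print("hub",unproj("top",cr([(193,250)],6,280,110)[0],41),"g12",unproj("top",cr([(330,177)],6,280,110)[0],48),"mark",unproj("top",cr([(118,268)],6,280,110)[0],32))
print("model post,master",T(q,[[0,-32,20],[0,28.3,20]]))
for n,p,z in(("bottle cap",(229,107),150),("jar_b",(391,127),46),("jar_c",(312,228),46),("pinkg12",(386,160),14),("pink20",(452,271),14)): print(n,unproj("top",p,z).round(0))
E
```

```text
rack [ 4.65441e+02 -2.98489e+02  1.80000e-02] 1.05 res [-0.17 -1.01 -0.26 -1.06  0.5   1.19 -0.09  0.83]
tray [ 5.16423e+02  3.11460e+02 -9.20000e-02] -5.25 res [ 1.37  1.66 -1.53  2.04 -1.57 -2.25  1.78 -1.26]
chk [ 6.41628e+02 -2.46100e+00  4.53000e-01] 25.94 res [-1.   -0.05  0.78 -0.6   0.21 -0.58 -1.17  1.37  0.69  0.    0.45 -0.18]
hub [629.30179686  24.63178166] g12 [655.22429248 -30.17613979] mark [624.86007504  55.14018923]
model post,master [[655.62733791 -31.23632762  20.        ]
 [629.24691446  22.98694468  20.        ]]
bottle cap [706. 192.]
jar_b [ 681. -164.]
jar_c [448.  28.]
pinkg12 [ 608. -154.]
pink20 [ 338. -299.]
```

```bash
python3 - <<'E'
from h import *
RK=[465.4,-298.5,.018];TY=[516.4,311.5,-.092];CK=[641.9,-2,.446]
for n in("side","top"):
    im=cv2.imread(f"pics/{n}0.png");im=cv2.resize(im,None,fx=4,fy=4,interpolation=cv2.INTER_CUBIC)
    def poly(P,col):
        p=((proj(n,P)+.5)*4-.5).astype(int);cv2.polylines(im,[p.reshape(-1,1,2)],True,col,1)
    poly(T(TY,rect(75,145,28)),(0,255,255));poly(T(TY,rect(75,145,0)),(0,255,255))
    poly(T(RK,rect(55,100,16)),(0,255,0));poly(T(CK,rect(50,78,14)),(255,0,255))
    a=np.linspace(0,2*np.pi,60)
    def circ(Q,cx,cy,z,r,col): poly(T(Q,np.c_[cx+r*np.cos(a),cy+r*np.sin(a),0*a+z]),col)
    circ(CK,0,28.3,32,35,(0,0,255));circ(CK,0,-32,32,24.5,(0,0,255));circ(CK,0,-32,48,13,(0,0,255))
    def vc(Q,y,z,r,col): poly(T(Q,np.c_[r*np.cos(a),0*a+y,z+r*np.sin(a)]),col)
    vc(RK,6,46.5,38.5,(255,255,0));vc(RK,22,46.5,13,(255,255,0));vc(RK,-52,38.5,31.5,(0,128,255));vc(RK,-36,38.5,13,(0,128,255))
    B={"side":[("t",190,230,150,130),("c",260,140,165,110),("r",350,120,75,70)],"top":[("t",120,155,150,95),("c",280,105,90,85),("r",400,185,100,65)]}[n]
    for l,x,y,w,hh in B:
        c=im[y*4:(y+hh)*4,x*4:(x+w)*4]
        if w<110: c=cv2.resize(c,None,fx=2,fy=2)
        cv2.imwrite(f"pics/ov_{n}_{l}.png",c)
E
python3 - <<'E'
import cv2,numpy as np
import os
os.chdir('pics')
def st(a,b,o):
    A,B=[cv2.imread(f"ov_{k}.png") for k in(a,b)]
    s=[cv2.resize(x,None,fx=min(400/x.shape[1],600/x.shape[0]),fy=min(400/x.shape[1],600/x.shape[0])) for x in(A,B)]
    h=max(x.shape[0] for x in s);s=[cv2.copyMakeBorder(x,0,h-x.shape[0],0,0,cv2.BORDER_CONSTANT) for x in s]
    cv2.imwrite(o,np.hstack(s))
st("side_t","top_t","m_t.png");st("side_r","top_r","m_r.png");
E
```

```text
(no output)
```

View pics/m_t.png

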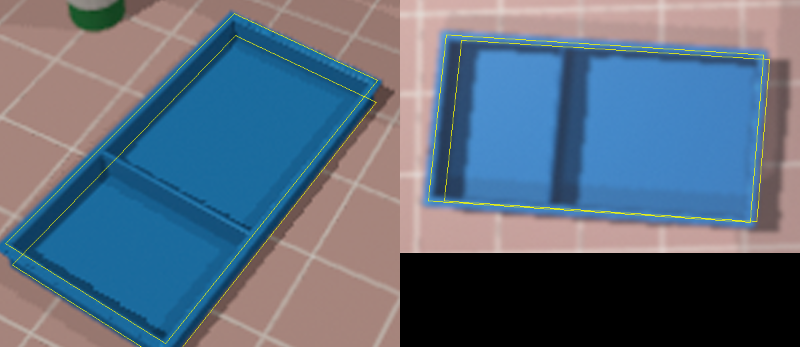

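View pics/ov_side_c.png

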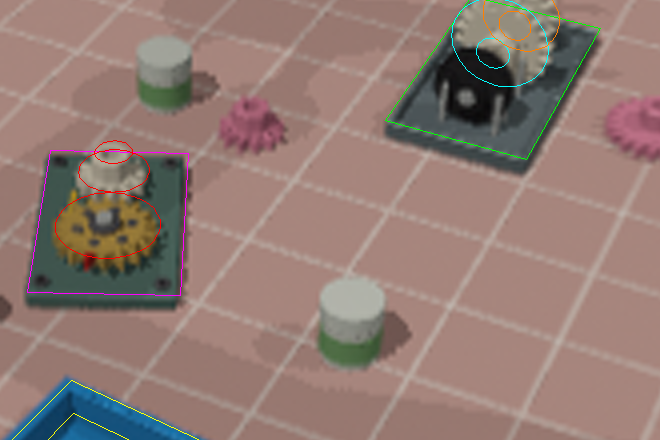

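View pics/ov_side_r.png

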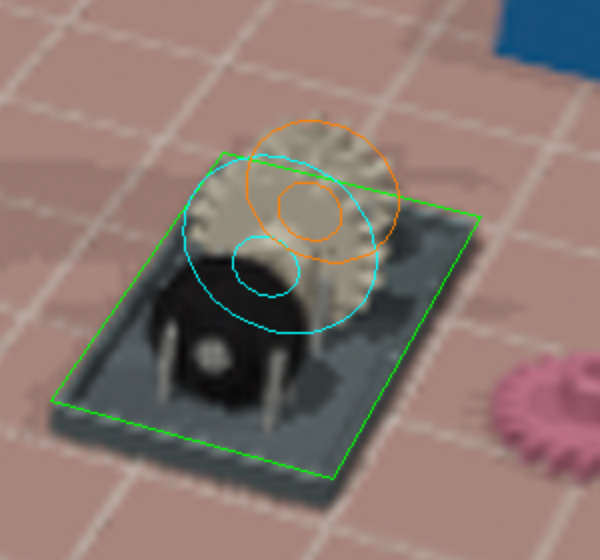

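View pics/ov_top_r.png

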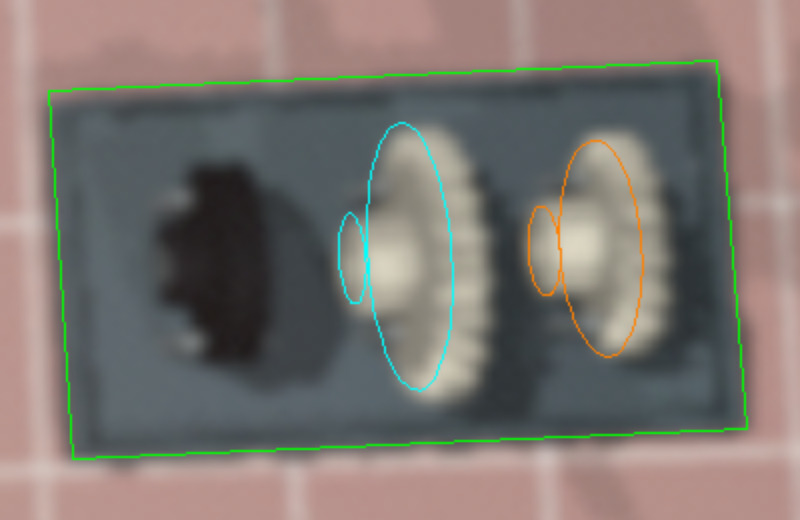

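View pics/ov_top_c.png

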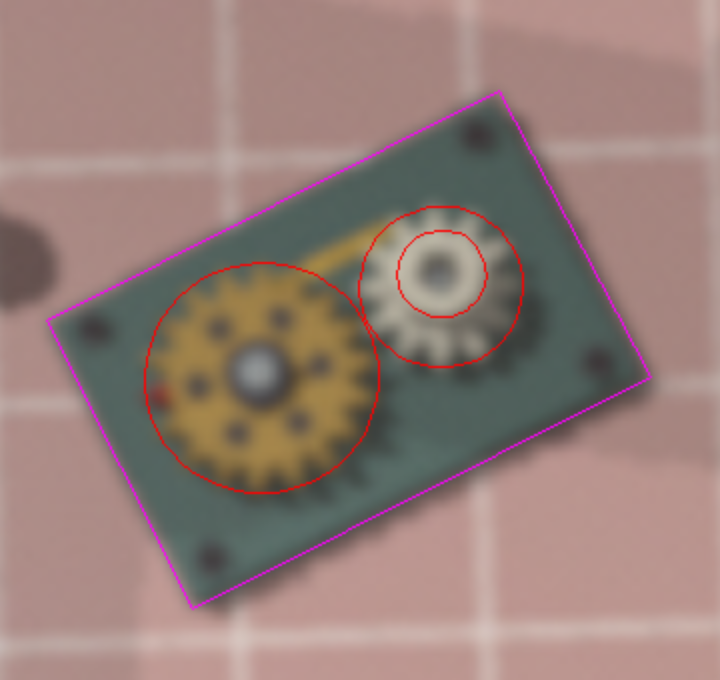

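Candidates, with top-view pixels:
- **gear12:** white, 12 teeth, on the post at (335,139). The pink 12-tooth at (386,160) is a look-alike.
- **gear20:** white, larger, in the middle rack slot at (451,217).
- **gear16:** white, smaller, in the right-hand (-y) slot at (474,215).
- **Not wanted:** the pink 20-tooth at (452,271) and the pulley at (427,217).

The crops above confirm the white parts. gear12 goes first, and I'm moving above the post now.

```bash
python3 -m crank '[[[59.4,-24.6,11.9],[0,0,-0.06],4.0],[[59.4,-24.6,11.9],[0,0,-0.06],4.0],[[59.4,-24.6,11.9],[0,0,-0.06],4.0],[[59.4,-24.6,11.9],[0,0,-0.06],4.0],[[59.4,-24.6,11.9],[0,0,-0.06],4.0],[[59.4,-24.6,11.9],[0,0,-0.06],4.0],[[59.4,-24.6,11.9],[0,0,-0.06],4.0],[[59.4,-24.6,11.9],[0,0,-0.06],4.0],[[59.4,-24.6,11.9],[0,0,-0.06],4.0],[[59.4,-24.6,11.9],[0,0,-0.06],4.0],[[59.4,-24.6,11.9],[0,0,-0.06],4.0],[[59.4,-24.6,11.9],[0,0,-0.06],4.0]]' 30
cat >> h.py <<'E'
def go(p,R=None):
    s=state();R0=s["orientation"];d=R0.T@(np.array(p)-s["tcp_pos"])/10
    from scipy.spatial.transform import Rotation as Q
    r=Q.from_matrix(R0.T@R).as_rotvec() if R is not None else np.zeros(3)
    print("shift cm",d.round(2),"turn",r.round(3),"jaw",s["gripper_width"].round(1),"tcp",s["tcp_pos"].round(1),"F",s["wrist_force"].round(1),"t",round(s["time"],2))
def Rtool(ydeg,tilt=0):
    "vertical tool with y axis at angle ydeg"
    a=np.radians(ydeg);y=np.array([np.cos(a),np.sin(a),0]);z=np.array([0,0,-1.]);return np.c_[np.cross(y,z),y,z]
E
python3 - <<'E'
from h import *
go([655.4,-30.7,41],Rtool(-64)); print(state()["joint_pos"].round(4))
E
```

```text
time: 1.3
tcp_pos: [619.0, -66.7, 129.3]
orientation: [[0.9, 0.437, -0.001], [0.437, -0.9, -0.0], [-0.001, -0.0, -1.0]]
wrist_force: [1.9, -1.2, 1.4]
gripper_width: 40.2Traceback (most recent call last):
  File "<stdin>", line 2, in <module>
  File "h.py", line 22, in go
    print("shift cm",d.round(2),"turn",r.round(3),"jaw",s["gripper_width"].round(1),"tcp",s["tcp_pos"].round(1),"F",s["wrist_force"].round(1),"t",round(s["time"],2))
                                                        ^^^^^^^^^^^^^^^^^^^^^^^^
AttributeError: 'float' object has no attribute 'round'
```

```bash
sed -i 's/s\["gripper_width"\].round(1)/round(float(s["gripper_width"]),1)/; s/round(s\["time"\],2)/round(float(s["time"]),2)/' h.py
python3 - <<'E'
from h import *
go([655.4,-30.7,41],Rtool(-64)); print(state()["joint_pos"].round(4),state()["joint_vel"].round(3))
E
```

```text
shift cm [ 4.85 -1.65  8.82] turn [-0.     0.001 -0.002] jaw 40.2 tcp [619.  -66.7 129.3] F [ 1.9 -1.2  1.4] t 1.3
[-2.3020e-01  6.1680e-01  1.3856e+00 -2.0000e-04  1.1399e+00  8.8870e-01] [ 0.697  0.599 -0.845 -0.003  0.235  0.699]
```

```bash
python3 -m crank '[[[4.8,-1.6,3],[0,0,0],4.0],[[4.8,-1.6,5],[0,0,0],4.0],[[4.8,-1.6,5],[0,0,0],4.0],[[4.8,-1.6,5],[0,0,0],4.0]]'
python3 - <<'E'
from h import *
go([655.4,-30.7,41],Rtool(-64)); print(state()["joint_pos"].round(4),state()["joint_vel"].round(3))
crop("top",335,140,100,75,8,"a1");crop("side",287,195,100,75,8,"a1s")
E
```

```text
time: 1.7
tcp_pos: [653.6, -33.4, 79.7]
orientation: [[0.9, 0.437, -0.002], [0.437, -0.9, -0.0], [-0.002, -0.001, -1.0]]
wrist_force: [0.4, -0.3, 0.0]
gripper_width: 40.1
shift cm [ 0.29 -0.16  3.87] turn [-0.001  0.002 -0.002] jaw 40.1 tcp [653.6 -33.4  79.7] F [ 0.4 -0.3  0. ] t 1.7
[-1.678e-01  7.246e-01  1.327e+00 -4.000e-04  1.092e+00  9.512e-01] [-0.022 -0.04  -0.015 -0.002 -0.002  0.002]
origin 285 102
origin 237 157
```

View pics/a1.png

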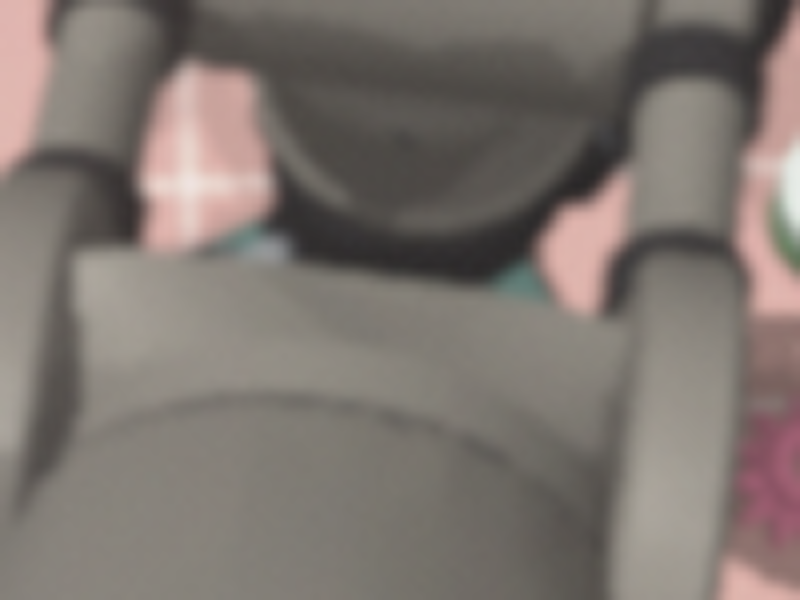

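View pics/a1s.png

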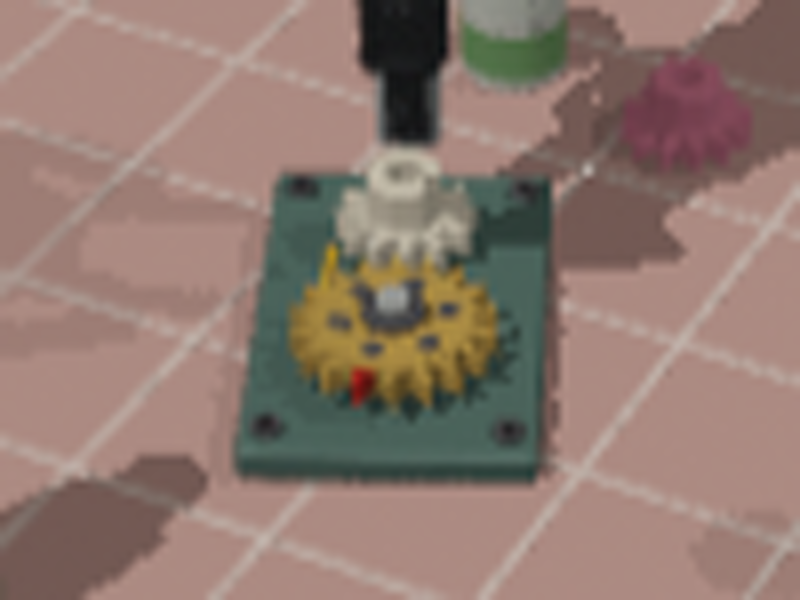

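Run:
```python
from h import *
print(proj("side",[[655.4,-30.7,48],[629.2,23.5,41]]), "meas 287.1 177.5; 286 193.8")
print("side est post",unproj("side",[287.1,177.5],48),"master",unproj("side",[286,193.8],41))
s=state();print("tip px",proj("side",[s["tcp_pos"]-[0,0,k] for k in(4,6,8)]))
```

```text
[[288.09220269 177.70035791]
 [286.73643623 193.24908907]] meas 287.1 177.5; 286 193.8
side est post [658.28194043 -30.23929754] master [629.77190294  26.4518269 ]
tip px [[288.7712139  168.33653534]
 [288.7885941  168.93758624]
 [288.80594616 169.53734467]]
```

```bash
python3 -m crank '[[[0.35,-0.17,2.0],[0,0,0],4.0],[[0.35,-0.17,3.0],[0,0,0],4.0],[[0.35,-0.17,3.5],[0,0,0],4.0],[[0.35,-0.17,3.85],[0,0,0],4.0],[[0.35,-0.17,3.85],[0,0,0],2.0],[[0.35,-0.17,3.85],[0,0,0],2.0],[[0.35,-0.17,3.85],[0,0,0],2.0],[[0.35,-0.17,3.85],[0,0,0],2.0]]' 20
```

```text
time: 2.6
tcp_pos: [656.9, -30.1, 42.0]
orientation: [[0.9, 0.437, 0.001], [0.437, -0.9, -0.0], [0.0, 0.0, -1.0]]
wrist_force: [-0.4, 0.3, -0.7]
gripper_width: 25.6
```

```bash
python3 -m crank '[[[0,0,0],[0,0,0],4.0],[[0,0,0],[0,0,0],4.0],[[0,0,0],[0,0,-1.571],4.0],[[0,0,0],[0,0,-1.571],4.0],[[0,0,0],[0,0,-1.571],4.0],[[0,0,0],[0,0,-1.571],4.0],[[0,0,0],[0,0,-1.571],4.0],[[0,0,0],[0,0,-1.571],4.0],[[0,0,0],[0,0,-1.571],4.0],[[0,0,0],[0,0,-1.571],4.0],[[0,0,0],[0,0,-1.571],4.0],[[0,0,0],[0,0,-1.571],4.0]]' 20
python3 -m crank '[[[0,0,0],[0,0,-0.05],4.0],[[0,0,0],[0,0,-0.05],2.0],[[0,0,0],[0,0,-0.05],2.0],[[0,0,0],[0,0,-0.05],2.0],[[0,0,0],[0,0,-0.05],2.0]]' 20
python3 - <<'E'
from h import *
go([656,-30.4,42],Rtool(26)); print(state()["joint_pos"].round(4))
crop("side",287,195,100,75,8,"a2s")
E
```

```text
time: 3.8
tcp_pos: [656.7, -30.0, 41.6]
orientation: [[-0.378, 0.926, 0.0], [0.926, 0.378, -0.0], [-0.0, 0.0, -1.0]]
wrist_force: [0.6, -0.6, 0.1]
gripper_width: 39.8
time: 4.3
tcp_pos: [656.8, -30.1, 41.8]
orientation: [[-0.417, 0.909, 0.0], [0.909, 0.417, -0.0], [-0.0, 0.0, -1.0]]
wrist_force: [-0.4, 0.3, 1.8]
gripper_width: 25.5
shift cm [ 0.   -0.09 -0.02] turn [ 0.     0.    -0.024] jaw 25.5 tcp [656.8 -30.1  41.8] F [-0.4  0.3  1.8] t 4.3
[-1.6220e-01  7.7310e-01  1.3473e+00 -1.0000e-04  1.0208e+00 -5.9240e-01]
origin 237 157
```

View pics/a2s.png

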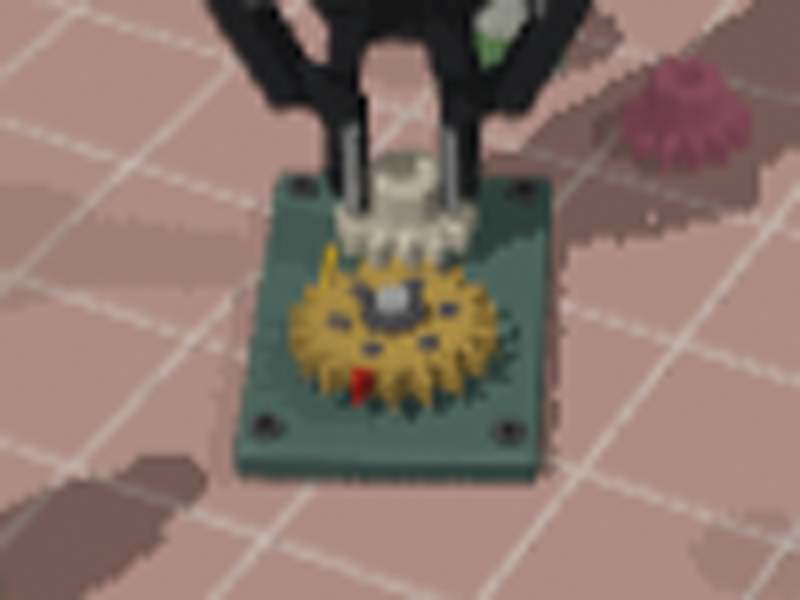

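```bash
python3 -m crank '[[[0,0,-1.5],[0,0,0],2.0],[[0,0,-4],[0,0,0],2.0],[[0,0,-7],[0,0,0],2.0],[[36.7,1.4,-7],[0,0,0],2.0],[[36.7,1.4,-7],[0,0,0],2.0],[[36.7,1.4,-7],[0,0,0],2.0],[[36.7,1.4,-7],[0,0,0],2.0],[[36.7,1.4,-7],[0,0,0],2.0],[[36.7,1.4,-7],[0,0,0],2.0],[[36.7,1.4,-7],[0,0,0],2.0],[[36.7,1.4,-7],[0,0,0],2.0],[[36.7,1.4,-7],[0,0,0],2.0]]' 30
python3 - <<'E'
from h import *
go([516.2,309.5,25.5]); print(state()["joint_pos"].round(4))
E
```

```text
time: 5.55
tcp_pos: [515.0, 311.6, 112.3]
orientation: [[-0.421, 0.907, 0.001], [0.907, 0.421, 0.0], [0.0, 0.001, -1.0]]
wrist_force: [0.2, -0.2, -1.1]
gripper_width: 25.1
shift cm [-0.24  0.02  8.68] turn [0. 0. 0.] jaw 25.1 tcp [515.  311.6 112.3] F [ 0.2 -0.2 -1.1] t 5.55
[ 4.1680e-01  6.0030e-01  1.4704e+00  1.0000e-04  1.0702e+00 -1.8200e-02]
```

```bash
python3 -m crank '[[[-0.2,0,4],[0,0,0],2.0],[[-0.2,0,6.5],[0,0,0],2.0],[[-0.2,0,7.8],[0,0,0],2.0],[[-0.2,0,8.3],[0,0,0],2.0],[[-0.2,0,8.5],[0,0,0],2.0],[[-0.2,0,8.6],[0,0,0],2.0],[[-0.2,0,8.6],[0,0,0],2.0]]' 30
python3 - <<'E'
from h import *
go([516.2,309.5,25]); 
crop("side",255,290,130,97,6,"b1s")
E
```

```text
time: 6.25
tcp_pos: [517.6, 307.5, 26.6]
orientation: [[-0.418, 0.909, 0.002], [0.909, 0.418, 0.001], [-0.0, 0.002, -1.0]]
wrist_force: [0.9, 0.3, -0.0]
gripper_width: 25.1
shift cm [ 0.24 -0.05  0.16] turn [0. 0. 0.] jaw 25.1 tcp [517.6 307.5  26.6] F [ 0.9  0.3 -0. ] t 6.25
origin 190 241
```

View pics/b1s.png

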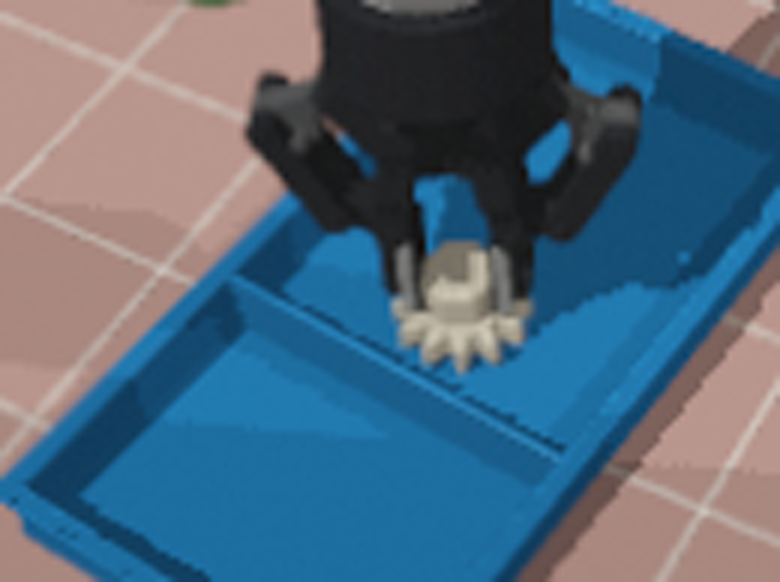

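gear12 hangs upright just above the floor, clear of the cross wall. I'll lower it the last bit.

```bash
python3 -m crank '[[[0,0,0.08],[0,0,0],2.0],[[0,0,0.14],[0,0,0],2.0],[[0,0,0.18],[0,0,0],2.0],[[0,0,0.18],[0,0,0],2.0]]' 30
python3 - <<'E'
from h import *
go([516.2,309.5,25])
E
```

```text
time: 6.7
tcp_pos: [517.2, 307.6, 24.8]
orientation: [[-0.418, 0.908, 0.001], [0.908, 0.418, 0.0], [-0.0, 0.001, -1.0]]
wrist_force: [-1.5, -0.3, 6.6]
gripper_width: 25.3
shift cm [ 0.21 -0.01 -0.02] turn [0. 0. 0.] jaw 25.3 tcp [517.2 307.6  24.8] F [-1.5 -0.3  6.6] t 6.7
```

```bash
python3 -m crank '[[[0,0,0],[0,0,0],3.4],[[0,0,0],[0,0,0],3.4],[[0,0,0],[0,0,0],3.4],[[0,0,-2],[0,0,0],3.4],[[0,0,-6],[0,0,0],3.4],[[0,0,-10],[0,0,0],3.4]]' 30
python3 - <<'E'
from h import *
for dx in(8,11): 
  for z in(30,33,36,39): print(dx,z,proj("side",[656.8+14*.909-.417*dx,-30.1+14*.417+.909*dx,z]).round(1),proj("side",[656.8-14*.909-.417*dx,-30.1-14*.417+.909*dx,z]).round(1))
go([0,0,0])
# kinematic fit
J=np.array([[-1.325,.3427,1.525,0,1.2754,-.146],[-.1678,.7246,1.327,0,1.092,.9512],[-.1622,.7731,1.3473,0,1.0208,-.5924]]);
E
```

```text
time: 7.3
tcp_pos: [516.3, 307.2, 124.0]
orientation: [[-0.418, 0.909, -0.002], [0.909, 0.418, -0.001], [-0.0, -0.002, -1.0]]
wrist_force: [0.0, 0.3, 0.6]
gripper_width: 34.2
8 30 [[282.4 184.5]] [[292.5 184.8]]
8 33 [[282.4 183.6]] [[292.5 183.9]]
8 36 [[282.4 182.7]] [[292.5 183. ]]
8 39 [[282.3 181.9]] [[292.4 182.2]]
11 30 [[282.3 185.1]] [[292.4 185.4]]
11 33 [[282.3 184.2]] [[292.4 184.6]]
11 36 [[282.3 183.4]] [[292.4 183.7]]
11 39 [[282.2 182.5]] [[292.4 182.8]]
shift cm [ -6.33 -59.71  12.55] turn [0. 0. 0.] jaw 34.2 tcp [516.3 307.2 124. ] F [0.  0.3 0.6] t 7.3
```

Run:
```python
from h import *
t=capture("top")[:,:,::-1]
cv2.imwrite("pics/r2.png",cv2.resize(t[190:245,405:495],None,fx=8.8,fy=8.8,interpolation=cv2.INTER_CUBIC))
crop("side",265,300,110,80,7,"b2s");crop("side",385,155,60,50,12,"r2s")
```

```text
origin 210 260
origin 355 130
```

View pics/r2.png

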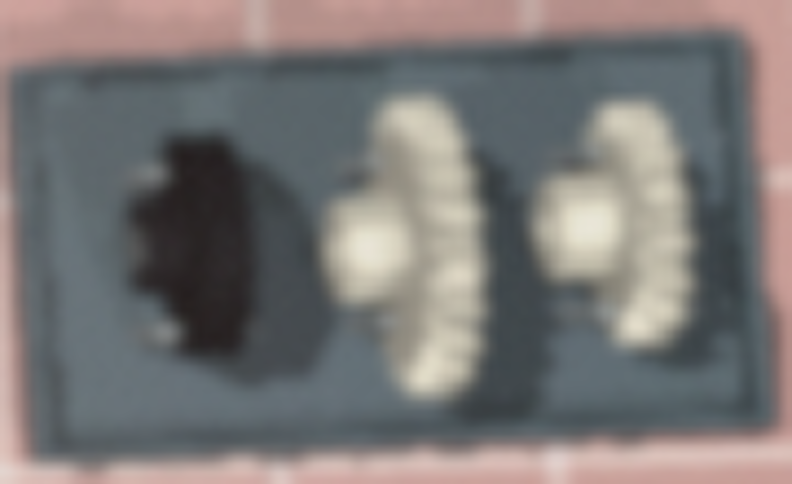

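View pics/r2s.png

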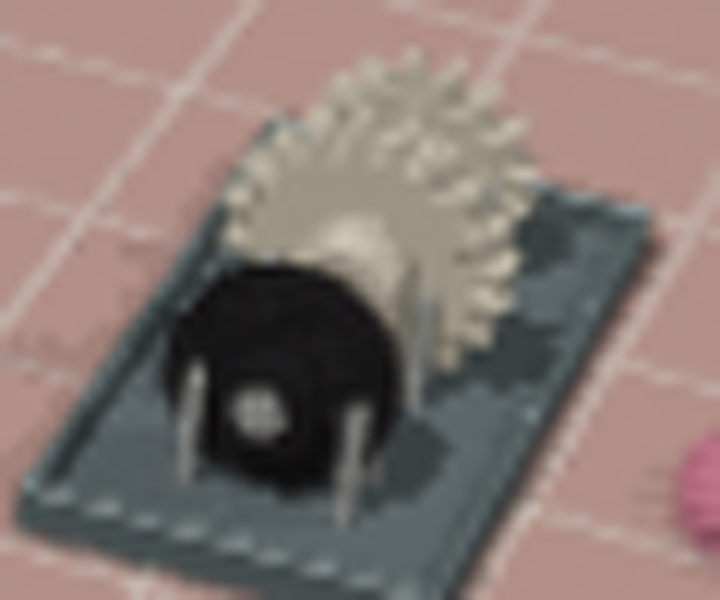

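View pics/b2s.png

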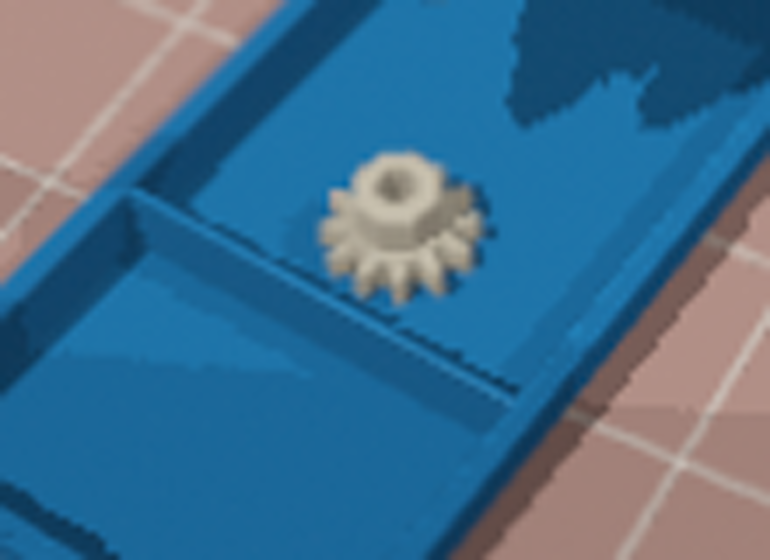

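Run:
```python
from h import *
from scipy.optimize import minimize
t=capture("top").astype(float); cv2.imwrite("pics/top1.png",t[:,:,::-1])
x0,y0,w,h_=405,190,90,55;F=8
sub=t[y0:y0+h_,x0:x0+w]
# whiteness: r-b and brightness
lum=sub.mean(2); 
a=np.linspace(0,2*np.pi,80)
def render(q,cz,R):
    def hull(r0,ya,yb,col=None):
        P=np.vstack([np.c_[r0*np.cos(a),0*a+y,cz+r0*np.sin(a)] for y in(ya,yb)])
        uv=proj("top",T(q,P));uv=(uv-[x0,y0]+.5)*F-.5
        return cv2.convexHull(uv.astype(np.float32)).astype(int)
    m=np.zeros((h_*F,w*F),np.float32)
    cv2.fillPoly(m,[hull(R-1.5,0,12)],1);cv2.fillPoly(m,[hull(13.3,12,28)],1)
    return cv2.resize(cv2.GaussianBlur(m,(0,0),5),(w,h_),interpolation=cv2.INTER_AREA)
isw=(sub[:,:,0]+sub[:,:,1])/2
W=np.clip((isw-115)/(190-115),0,1); 
W[(sub[:,:,0]-sub[:,:,1])>25]=0
for nm,cz,R,sl,yy in(("g20",46.5,38.5,slice(33,56),-306),("g16",38.5,31.5,slice(57,79),-364)):
    best=None
    for dx in(-4,0,4):
      for dy in(-4,0,4):
        r=minimize(lambda q:((render([q[0],q[1],q[2]/50],cz,R)-W)[4:50,sl]**2).sum(),[464+dx,yy+dy,1],method="Nelder-Mead",options=dict(initial_simplex=[[464+dx,yy+dy,1],[467+dx,yy+dy,1],[464+dx,yy+3+dy,1],[464+dx,yy+dy,3]],xatol=.05,fatol=.01))
        if best is None or r.fun<best.fun:best=r
    q=best.x;print(nm,"origin(flat face axis)",q[:2].round(1),"yaw",np.degrees(q[2]/50).round(1),best.fun.round(1))
    o=cv2.resize(np.hstack([W,render([q[0],q[1],q[2]/50],cz,R)]),None,fx=4,fy=4);cv2.imwrite(f"pics/fit_{nm}.png",o*255)
```

```text
g20 origin(flat face axis) [ 463.4 -302.6] yaw 1.6 82.1
g16 origin(flat face axis) [ 468.5 -364.7] yaw 4.6 52.7[ WARN:0@2.034] global loadsave.cpp:1063 imwrite_ Unsupported depth image for selected encoder is fallbacked to CV_8U.
```

View pics/fit_g20.png

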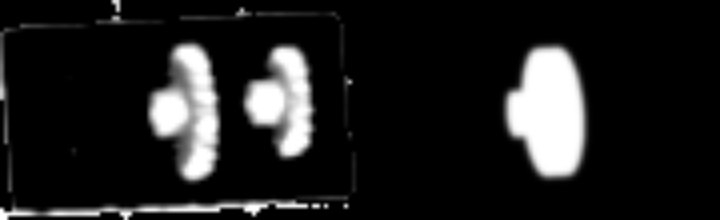

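```bash
cat > fitg.py <<'E'
from h import *
from scipy.optimize import minimize
t=cv2.imread("pics/top1.png")[:,:,::-1].astype(float)
x0,y0,w,h_=405,190,90,55;F=8
sub=t[y0:y0+h_,x0:x0+w]
a=np.linspace(0,2*np.pi,80)
def render(q,cz,R):
    def hull(r0,ya,yb):
        P=np.vstack([np.c_[r0*np.cos(a),0*a+y,cz+r0*np.sin(a)] for y in(ya,yb)])
        uv=(proj("top",T(q,P))-[x0,y0]+.5)*F-.5
        return cv2.convexHull(uv.astype(np.float32)).astype(int)
    m=np.zeros((h_*F,w*F),np.float32)
    cv2.fillPoly(m,[hull(R-1.2,0,12)],1);cv2.fillPoly(m,[hull(13.3,12,28)],1)
    return cv2.resize(cv2.GaussianBlur(m,(0,0),5),(w,h_),interpolation=cv2.INTER_AREA)
W=np.clip((sub[:,:,0]-sub[:,:,2]+12)/30,0,1)*np.clip((sub[:,:,0]-60)/40,0,1)
W[(sub[:,:,0]-sub[:,:,1])>22]=0
Y=np.radians(1.2)
out=[W]
for nm,cz,R,sl,yy in(("g20",46.5,38.5,slice(33,57),-306),("g16",38.5,31.5,slice(57,81),-364)):
    best=None
    for dx in(-4,0,4):
      for dy in(-4,0,4):
        r=minimize(lambda q:((render([q[0],q[1],Y],cz,R)-W)[6:48,sl]**2).sum(),[464+dx,yy+dy],method="Nelder-Mead",options=dict(initial_simplex=[[464+dx,yy+dy],[467+dx,yy+dy],[464+dx,yy+3+dy]],xatol=.05,fatol=.01))
        if best is None or r.fun<best.fun:best=r
    q=best.x;print(nm,"origin(flat face axis)",q[:2].round(1),best.fun.round(1));out.append(render([q[0],q[1],Y],cz,R))
cv2.imwrite("pics/fit2.png",(cv2.resize(np.hstack([out[0],np.maximum(out[1],out[2])]),None,fx=4,fy=4)*255).astype(np.uint8))
E
python3 fitg.py
```

```text
g20 origin(flat face axis) [ 462.8 -302.3] 18.6
g16 origin(flat face axis) [ 467.5 -360.6] 18.2
```

View pics/fit2.png

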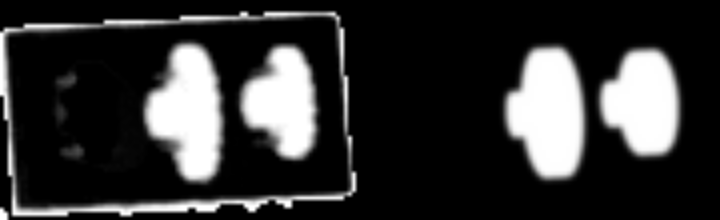

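```bash
cat >> h.py <<'E'
def tilt(jawdeg,phi_t,sgn=1):
    "tool y at jawdeg, tool z tilted phi_t(deg) from straight down, leaning toward direction -a(90deg ccw of jaw) if phi_t>0"
    j=np.radians(jawdeg);y=np.array([np.cos(j),np.sin(j),0]);a=np.array([-np.sin(j),np.cos(j),0]);p=np.radians(phi_t)
    z=-np.cos(p)*np.array([0,0,1])-np.sin(p)*a;return np.c_[np.cross(y,z),y,z]
def pick(flat,h0,z0,phi=55,yaw=1.2,e=6.5):
    R=tilt(yaw,90-phi);a=np.array([-np.sin(np.radians(yaw)),np.cos(np.radians(yaw)),0])
    c=np.array([flat[0],flat[1],0])+a*(12+h0);c[2]=z0
    return c+11*R[:,0]-e*R[:,2],R
E
python3 - <<'E'
from h import *
p,R=pick([464,-303.5],4,50);print(p,R.round(3));go(p+[0,0,100],R);print(state()["joint_pos"].round(3))
E
```

```text
[ 463.39813748 -274.7673836    49.01514749] [[-0.017  1.     0.012]
 [ 0.819  0.021 -0.573]
 [-0.574  0.    -0.819]]
shift cm [-50.66 -29.22  -2.49] turn [ 0.127 -0.602  0.397] jaw 34.0 tcp [517.3 307.6 124.6] F [-0.5 -0.6 -1.1] t 7.5
[ 0.409  0.586  1.459 -0.     1.095 -0.022]
```

```bash
python3 -m crank '[[[-50.7,-29.2,-2.5],[0.127,-0.602,0.397],4.0],[[-50.7,-29.2,-2.5],[0.127,-0.602,0.397],4.0],[[-50.7,-29.2,-2.5],[0.127,-0.602,0.397],4.0],[[-50.7,-29.2,-2.5],[0.127,-0.602,0.397],4.0],[[-50.7,-29.2,-2.5],[0.127,-0.602,0.397],4.0],[[-50.7,-29.2,-2.5],[0.127,-0.602,0.397],4.0],[[-50.7,-29.2,-2.5],[0.127,-0.602,0.397],4.0],[[-50.7,-29.2,-2.5],[0.127,-0.602,0.397],4.0],[[-50.7,-29.2,-2.5],[0.127,-0.602,0.397],4.0],[[-50.7,-29.2,-2.5],[0.127,-0.602,0.397],4.0],[[-50.7,-29.2,-2.5],[0.127,-0.602,0.397],4.0],[[-50.7,-29.2,-2.5],[0.127,-0.602,0.397],4.0]]' 30
python3 -m crank '[[[0,0,0],[0,0,0],4.0],[[0,0,0],[0,0,0],4.0]]'
python3 - <<'E'
from h import *
p,R=pick([464,-303.5],4,50);go(p,R);print(state()["joint_pos"].round(3))
E
```

```text
time: 8.7
tcp_pos: [461.8, -277.5, 147.3]
orientation: [[-0.018, 1.0, 0.007], [0.82, 0.019, -0.573], [-0.573, -0.004, -0.82]]
wrist_force: [0.3, -0.6, -0.6]
gripper_width: 39.9
time: 8.9
tcp_pos: [462.2, -275.5, 147.3]
orientation: [[-0.017, 1.0, 0.007], [0.82, 0.018, -0.572], [-0.572, -0.004, -0.82]]
wrist_force: [0.5, 0.3, -0.3]
gripper_width: 40.2
shift cm [5.68 0.16 8.02] turn [-0.005 -0.001  0.   ] jaw 40.2 tcp [ 462.2 -275.5  147.3] F [ 0.5  0.3 -0.3] t 8.9
[-0.378  0.428  1.864 -0.843  0.788  0.196]
```

```bash
python3 -m crank '[[[2.5,0.1,3.5],[0,0,0],4.0],[[4,0.16,5.7],[0,0,0],4.0],[[4,0.16,5.7],[0,0,0],4.0],[[4,0.16,5.7],[0,0,0],4.0]]'
python3 - <<'E'
from h import *
p,R=pick([464,-303.5],4,50);go(p,R)
crop("side",385,140,80,60,10,"c1s");crop("top",450,217,100,75,8,"c1t")
E
```

```text
time: 9.3
tcp_pos: [465.4, -274.2, 79.3]
orientation: [[-0.022, 1.0, 0.01], [0.819, 0.024, -0.574], [-0.574, -0.004, -0.819]]
wrist_force: [0.7, 0.5, 0.1]
gripper_width: 39.8
shift cm [ 1.7  -0.19  2.51] turn [-0.002  0.     0.005] jaw 39.8 tcp [ 465.4 -274.2   79.3] F [0.7 0.5 0.1] t 9.3
origin 345 110
origin 400 179
```

View pics/c1s.png

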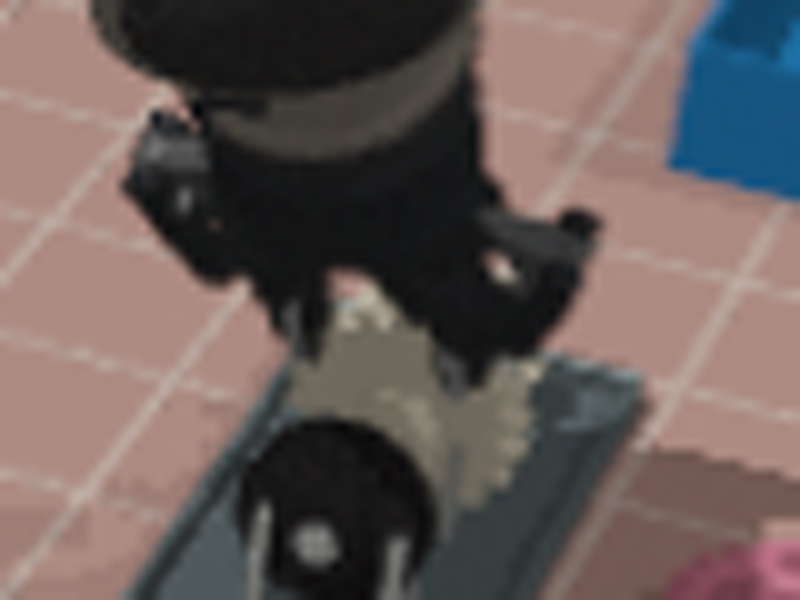

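View pics/c1t.png

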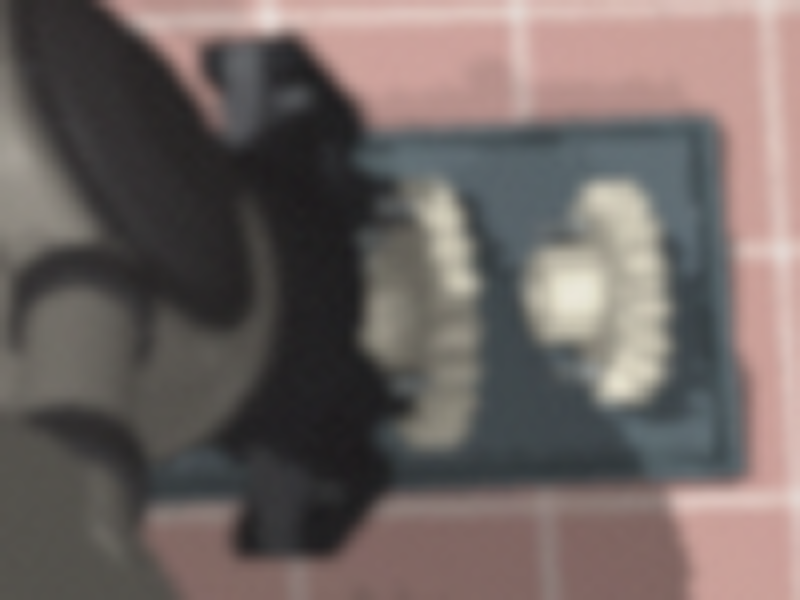

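```bash
python3 -m crank '[[[0.7,-0.1,1.0],[0,0,0],4.0],[[1.3,-0.1,1.9],[0,0,0],4.0],[[1.7,-0.1,2.5],[0,0,0],4.0],[[1.7,-0.1,2.5],[0,0,0],4.0]]'
python3 - <<'E'
from h import *
p,R=pick([464,-303.5],4,50);go(p,R)
E
```

```text
time: 9.8
tcp_pos: [470.7, -274.2, 57.2]
orientation: [[-0.018, 1.0, -0.003], [0.829, 0.014, -0.559], [-0.559, -0.012, -0.829]]
wrist_force: [-1.0, 1.1, 2.3]
gripper_width: 39.8
shift cm [ 0.42 -0.72  0.71] turn [-0.014 -0.017  0.001] jaw 39.8 tcp [ 470.7 -274.2   57.2] F [-1.   1.1  2.3] t 9.8
```

Run:
```python
from h import *
s=state();print(s["joint_pos"].round(3),s["joint_efforts"].round(1),s["joint_vel"].round(3))
```

```text
[-0.375  0.598  1.897 -0.996  0.671  0.42 ] [ -0.3 -44.7 -14.6  -1.4   0.8   0. ] [-0.002 -0.013  0.005  0.     0.001 -0.004]
```

```bash
cat > kin.py <<'E'
from h import *
from scipy.spatial.transform import Rotation as Q
D=[([-1.32503,.342744,1.525029,-.00005,1.275416,-.145981],[200.37,-484.83,238.61]),
([-.1678,.7246,1.327,-.0004,1.092,.9512],[653.6,-33.4,79.7]),
([-.1622,.7731,1.3473,-.0001,1.0208,-.5924],[656.8,-30.1,41.8]),
([.409,.586,1.459,0,1.095,-.022],[517.3,307.6,124.6]),
([-.378,.428,1.864,-.843,.788,.196],[462.2,-275.5,147.3]),
([-.375,.598,1.897,-.996,.671,.42],[470.7,-274.2,57.2])]
def fk(j,p):
    H,a1,d,L1,a3,L2,Dt=p
    B=Q.from_euler("z",j[0]);A=B*Q.from_euler("y",j[1]);E=A*Q.from_euler("y",j[2]);W=E*Q.from_euler("z",j[3])*Q.from_euler("y",j[4]);O=W*Q.from_euler("z",j[5])
    P=B.apply([a1,d,H])+A.apply([0,0,L1])+E.apply([a3,0,L2])+W.apply([0,0,Dt]);return P,O.as_matrix()
if __name__=="__main__":
    r=least_squares(lambda p:np.concatenate([fk(j,p)[0]-x for j,x in D]+[np.array([(p[4])*.01])]),[300,0,76,350,0,350,200])
    print(r.x.round(1),r.fun.round(1));s=state();print(fk(s["joint_pos"],r.x)[1].round(3),s["orientation"].round(3));np.save("kin.npy",r.x)
E
python3 kin.py
```

```text
[2.227e+02 2.000e-01 7.640e+01 5.060e+02 4.630e+01 3.794e+02 3.054e+02] [ 0.  -0.   0.  -0.   0.1  0.   0.   0.   0.1  0.  -0.1 -0.1  0.1  0.2
  0.1 -0.1 -0.2 -0.1  0.5]
[[-1.    -0.018 -0.003]
 [-0.014  0.829 -0.559]
 [ 0.012 -0.559 -0.829]] [[-0.018  1.    -0.003]
 [ 0.829  0.014 -0.559]
 [-0.559 -0.012 -0.829]]
```

```bash
cat >> kin.py <<'E'
KP=np.load("kin.npy");LO=np.array([-2.53,-.77,.04,-1,.28,-3.11]);HI=np.array([2.53,2.02,2.7,4.14,2.66,3.11])
def toolpose(j):
    P,O=fk(j,KP);return P,np.c_[O[:,1],-O[:,0],O[:,2]]
def ik(p,R,seeds=None):
    best=None
    for s in ([state()["joint_pos"]] if seeds is None else seeds)+[[np.arctan2(p[1],p[0])-.1,.6,1.6,g,1,k] for g in(-.8,0,.8,1.6,3) for k in(-2,0,2)]:
        s=np.clip(s,LO+.02,HI-.02)
        r=least_squares(lambda j:np.r_[(toolpose(j)[0]-p)/100,(toolpose(j)[1]-R).ravel()],s,bounds=(LO,HI))
        if best is None or r.cost<best.cost-1e-9:best=r
        if best.cost<1e-7:break
    return best.x,best.cost
E
python3 - <<'E'
from kin import *
for phi in(55,58,60,62,65,70):
    p,R=pick([464,-303.5],4,50,phi);q,c=ik(p,R);print("g20",phi,q.round(2),round(c,6))
    p,R=pick([468,-361.5],8.5,37,phi);q,c=ik(p,R);print("g16",phi,q.round(2),round(c,6))
# tray: tool after rotation: jaw j, tilted outward lean +a  phi from vertical
for phi in(55,60,65,70):
  for jd in(0,-30,-60,-90,-120,30,60):
    R=tilt(jd,-phi);p=np.array([515,230,50.]);q,c=ik(p,R);print("tray",phi,jd,q.round(2),round(c,6))
E
```

```text
g20 55 [-0.39  0.6   1.91 -1.    0.66  0.43] 0.001296
g16 55 [-0.49  0.65  1.86 -1.    0.61  0.33] 0.002528
g20 58 [-0.4   0.59  1.92 -0.98  0.62  0.4 ] 0.0
g16 58 [-0.5   0.64  1.87 -1.    0.57  0.32] 2.7e-05
g20 60 [-0.42  0.58  1.91 -0.91  0.61  0.31] 0.0
g16 60 [-0.52  0.63  1.86 -0.93  0.56  0.25] 0.0
g20 62 [-0.44  0.57  1.9  -0.84  0.6   0.23] 0.0
g16 62 [-0.53  0.62  1.85 -0.85  0.56  0.15] 0.0
g20 65 [-0.47  0.57  1.89 -0.72  0.6   0.1 ] 0.0
g16 65 [-0.56  0.62  1.83 -0.72  0.57  0.01] 0.0
g20 70 [-0.51  0.56  1.86 -0.53  0.62 -0.11] 0.0
g16 70 [-0.6   0.61  1.79 -0.52  0.59 -0.2 ] 0.0
tray 55 0 [-0.19  0.79  1.83  1.09  1.14 -1.  ] 0.0
tray 55 -30 [-0.16  0.72  2.17  1.75  0.89 -1.27] 0.0
tray 55 -60 [ 0.09  0.71  2.37  2.69  0.9  -1.54] 0.0
tray 55 -90 [ 0.5   0.71  2.28  3.7   0.83 -1.67] 0.0
tray 55 -120 [ 0.62  0.75  2.17  4.14  0.86 -1.64] 0.057575
tray 55 30 [-0.1   0.92  1.45  0.73  1.49 -0.96] 0.0
tray 55 60 [ 0.04  1.06  1.08  0.47  1.84 -1.09] 0.0
tray 60 0 [-0.22  0.84  1.82  1.13  1.2  -1.07] 0.0
tray 60 -30 [-0.2   0.77  2.19  1.79  1.   -1.37] 0.0
tray 60 -60 
[... 321 characters left out ...]
 -30 [-0.23  0.84  2.2   1.82  1.11 -1.46] 0.0
tray 65 -60 [ 0.05  0.88  2.43  2.7   1.29 -1.65] 0.0
tray 65 -90 [ 0.53  0.85  2.32  3.67  1.16 -1.55] 0.0
tray 65 -120 [ 0.68  0.85  2.17  4.14  1.08 -1.58] 0.054751
tray 65 30 [-0.13  1.01  1.4   0.8   1.63 -1.01] 0.0
tray 65 60 [ 0.02  1.16  0.99  0.54  2.   -1.07] 0.0
tray 70 0 [-0.26  0.94  1.81  1.2   1.35 -1.18] 0.0
tray 70 -30 [-0.26  0.91  2.2   1.83  1.21 -1.54] 0.0
tray 70 -60 [ 0.04  0.98  2.45  2.68  1.47 -1.7 ] 0.0
tray 70 -90 [ 0.55  0.93  2.33  3.67  1.32 -1.51] 0.0
tray 70 -120 [ 0.7   0.91  2.16  4.14  1.18 -1.55] 0.055558
tray 70 30 [-0.14  1.06  1.37  0.84  1.69 -1.03] 0.0
tray 70 60 [ 0.01  1.21  0.95  0.58  2.08 -1.06] 0.0
```

Run:
```python
from kin import *
p,R=pick([464.5,-303.5],4,50,60);print(p);go(p+[0,0,25],R)
```

```text
[ 463.89735507 -274.73003167   50.12916512]
shift cm [-1.04 -0.7  -1.46] turn [-0.014  0.07   0.   ] jaw 39.8 tcp [ 470.7 -274.2   57.2] F [-1.   1.1  2.3] t 9.8
```

```bash
python3 -m crank '[[[-1.04,-0.7,-1.46],[-0.014,0.07,0],4.0],[[-1.04,-0.7,-1.46],[-0.014,0.07,0],4.0],[[-1.04,-0.7,-1.46],[-0.014,0.07,0],4.0],[[-1.04,-0.7,-1.46],[-0.014,0.07,0],4.0]]'
python3 - <<'E'
from kin import *
p,R=pick([464.5,-303.5],4,50,60);go(p,R);print(state()["joint_pos"].round(2))
E
```

```text
time: 10.2
tcp_pos: [463.6, -274.5, 75.2]
orientation: [[-0.018, 1.0, 0.01], [0.865, 0.021, -0.501], [-0.501, -0.0, -0.866]]
wrist_force: [-0.7, -0.4, -0.1]
gripper_width: 39.5
shift cm [1.24 0.03 2.18] turn [-0.     0.001 -0.   ] jaw 39.5 tcp [ 463.6 -274.5   75.2] F [-0.7 -0.4 -0.1] t 10.2
[-0.42  0.54  1.9  -0.85  0.65  0.23]
```

```bash
python3 -m crank '[[[0.6,0.03,1.1],[0,0,0],4.0],[[1.1,0.03,1.9],[0,0,0],4.0],[[1.24,0.03,2.18],[0,0,0],4.0],[[1.24,0.03,2.18],[0,0,0],4.0]]'
python3 - <<'E'
from kin import *
p,R=pick([464.5,-303.5],4,50,60);go(p,R);print(state()["joint_pos"].round(2))
crop("side",385,140,80,60,10,"c2s");crop("top",450,217,100,75,8,"c2t")
E
```

```text
time: 10.6
tcp_pos: [463.9, -274.4, 49.7]
orientation: [[-0.019, 1.0, 0.01], [0.866, 0.022, -0.5], [-0.5, -0.001, -0.866]]
wrist_force: [0.1, 0.6, 0.4]
gripper_width: 39.8
shift cm [-0.05  0.   -0.02] turn [-0.001 -0.     0.001] jaw 39.8 tcp [ 463.9 -274.4   49.7] F [0.1 0.6 0.4] t 10.6
[-0.42  0.58  1.91 -0.91  0.61  0.31]
origin 345 110
origin 400 179
```

View pics/c2s.png

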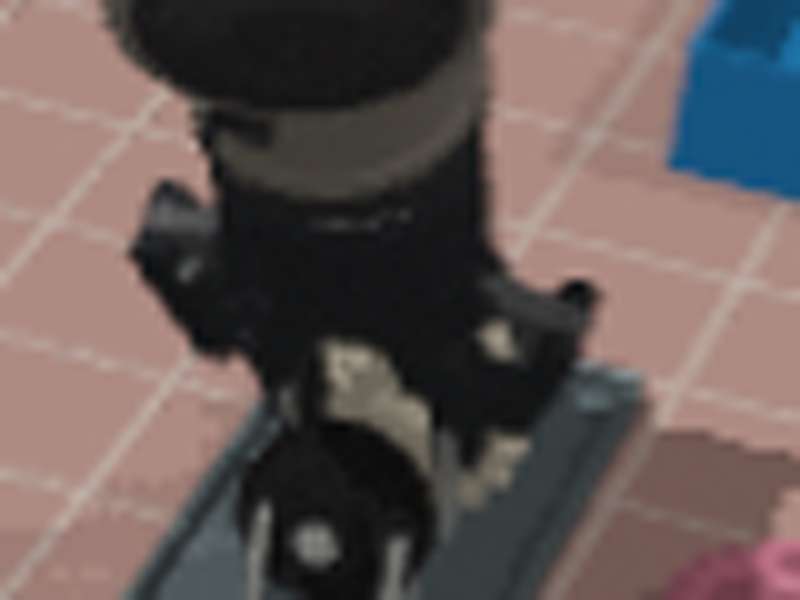

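View pics/c2t.png

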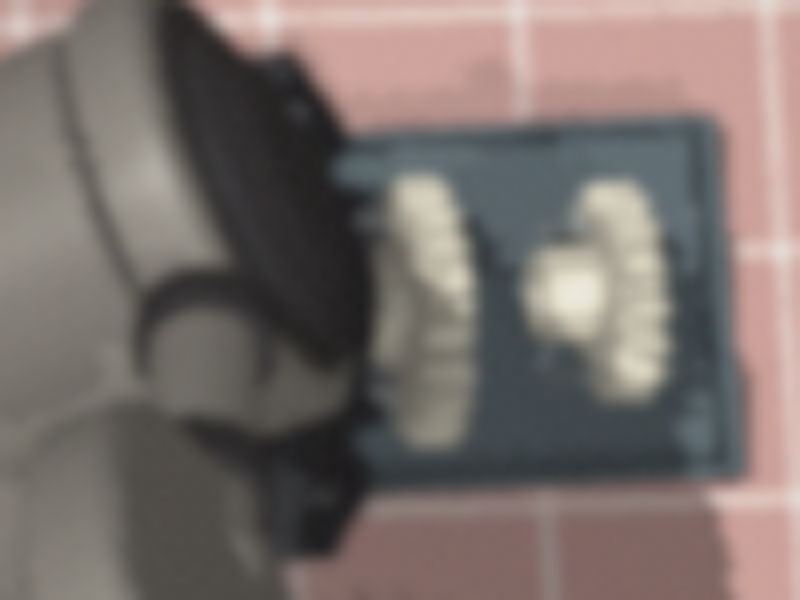

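Position reached with no contact force. Now I'll close, then lift 20 mm and check.

```bash
python3 -m crank '[[[0,0,0],[0,0,0],2.0],[[0,0,0],[0,0,0],2.0],[[0,0,0],[0,0,0],2.0],[[0,0,0],[0,0,0],2.0],[[0,0,0],[0,0,0],2.0]]' 45
python3 - <<'E'
from kin import *
s=state();go(s["tcp_pos"]+[0,0,80])
E
```

```text
time: 11.2
tcp_pos: [464.4, -274.9, 51.0]
orientation: [[-0.018, 1.0, 0.012], [0.866, 0.021, -0.5], [-0.5, 0.001, -0.866]]
wrist_force: [-0.9, 1.9, 4.4]
gripper_width: 23.7
shift cm [-4.    0.01 -6.93] turn [0. 0. 0.] jaw 23.7 tcp [ 464.4 -274.9   51. ] F [-0.9  1.9  4.4] t 11.2
```

```bash
python3 -m crank '[[[-0.5,0,-0.87],[0,0,0],2.0],[[-1.5,0,-2.6],[0,0,0],2.0],[[-3,0,-5.2],[0,0,0],2.0],[[-4,0,-6.9],[0,0,0],2.0],[[-4,0,-6.9],[0,0,0],2.0]]' 45
python3 - <<'E'
from kin import *
go([0,0,0])
crop("side",375,125,100,75,8,"c3s");crop("top",450,217,100,75,8,"c3t")
E
```

```text
time: 11.7
tcp_pos: [465.4, -275.5, 132.8]
orientation: [[-0.016, 1.0, 0.015], [0.865, 0.021, -0.502], [-0.502, 0.005, -0.865]]
wrist_force: [0.2, 0.2, -0.3]
gripper_width: 24.4
shift cm [ 31.23 -46.01  -3.03] turn [0. 0. 0.] jaw 24.4 tcp [ 465.4 -275.5  132.8] F [ 0.2  0.2 -0.3] t 11.7
origin 325 87
origin 400 179
```

View pics/c3s.png

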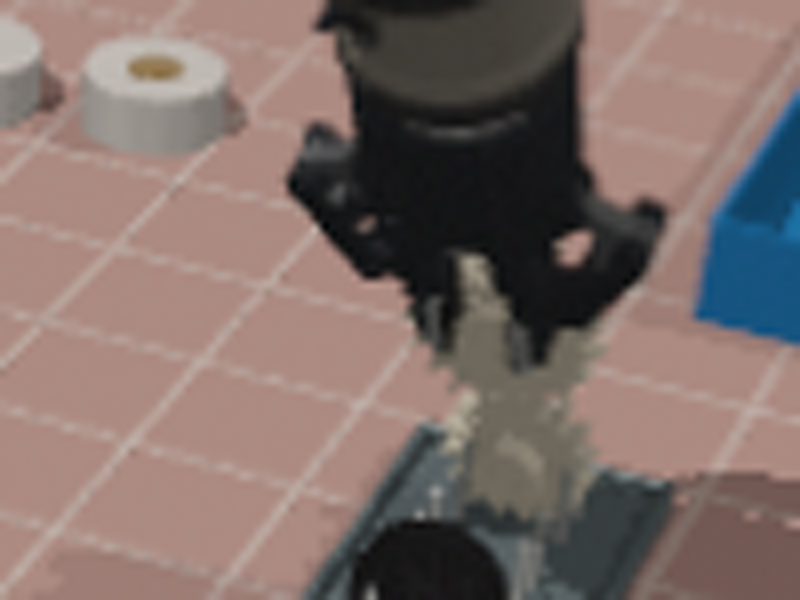

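View pics/c3t.png

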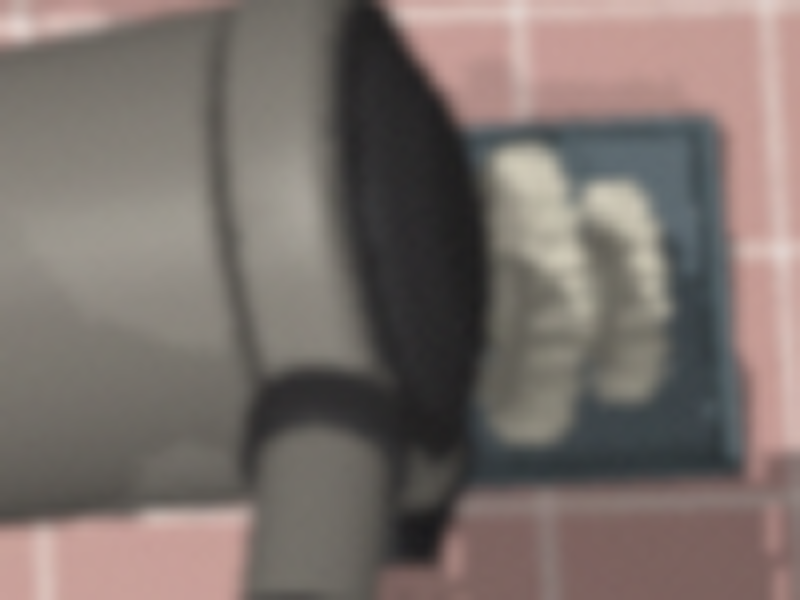

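Run:
```python
from kin import *
R=tilt(1.2,-60);go([508.6,222.4,130],R);q,c=ik(np.array([508.6,222.4,130]),R);print(q.round(2),c)
q,c=ik(np.array([508.6,222.4,32]),R);print(q.round(2),c)
```

```text
shift cm [ 42.97   5.51 -24.81] turn [0.    1.571 0.   ] jaw 23.9 tcp [ 463.9 -274.8  129.9] F [-0.5 -1.3 -1.8] t 11.8
[-0.23  0.69  1.82  1.06  1.3  -0.93] 1.0833994902955851e-29
[-0.23  0.88  1.82  1.12  1.2  -1.11] 1.6932855771811466e-28
```

```bash
python3 -m crank '[[[43,5.5,-24.8],[0,1.571,0],2.0],[[43,5.5,-24.8],[0,1.571,0],2.0],[[43,5.5,-24.8],[0,1.571,0],2.0],[[43,5.5,-24.8],[0,1.571,0],2.0],[[43,5.5,-24.8],[0,1.571,0],2.0],[[43,5.5,-24.8],[0,1.571,0],2.0],[[43,5.5,-24.8],[0,1.571,0],2.0],[[43,5.5,-24.8],[0,1.571,0],2.0],[[43,5.5,-24.8],[0,1.571,0],2.0],[[43,5.5,-24.8],[0,1.571,0],2.0],[[43,5.5,-24.8],[0,1.571,0],2.0],[[43,5.5,-24.8],[0,1.571,0],2.0]]' 45
python3 -m crank '[[[0,0,0],[0,0,0],2.0],[[0,0,0],[0,0,0],2.0]]'
python3 - <<'E'
from kin import *
R=tilt(1.2,-60);go([508.6,222.4,50],R)
crop("side",285,255,120,90,6.5,"d1s")
E
```

```text
time: 13.0
tcp_pos: [506.7, 222.9, 126.4]
orientation: [[-0.003, 1.0, -0.023], [0.499, 0.021, 0.866], [0.867, -0.009, -0.499]]
wrist_force: [-0.0, -0.5, -0.2]
gripper_width: 23.7
time: 13.2
tcp_pos: [508.8, 221.9, 130.0]
orientation: [[-0.011, 1.0, -0.018], [0.502, 0.021, 0.865], [0.865, 0.0, -0.502]]
wrist_force: [-1.0, -0.4, 0.4]
gripper_width: 23.9
shift cm [-6.9  -0.02  4.06] turn [0.    0.002 0.   ] jaw 23.9 tcp [508.8 221.9 130. ] F [-1.  -0.4  0.4] t 13.2
origin 225 210
```

View pics/d1s.png

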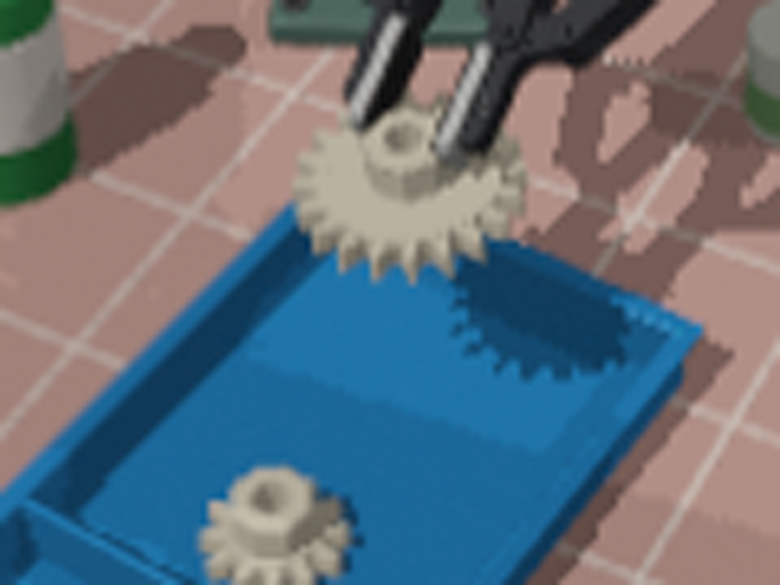

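Run:
```python
from kin import *
for dy in(0,4.5,8):
  for z in(125,129.4,133): print(dy,z,proj("side",[508.8,221.9+dy,z]).round(1))
```

```text
0 125 [[289.  230.4]]
0 129.4 [[288.9 228.9]]
0 133 [[288.9 227.7]]
4.5 125 [[287.9 231.8]]
4.5 129.4 [[287.9 230.2]]
4.5 133 [[287.8 229. ]]
8 125 [[287.1 232.8]]
8 129.4 [[287.1 231.3]]
8 133 [[287. 230.]]
```

```bash
python3 -m crank '[[[-3,0,1.73],[0,0,0],2.0],[[-6,0,3.46],[0,0,0],2.0],[[-7.3,0,4.2],[0,0,0],2.0],[[-7.8,0,4.5],[0,0,0],2.0],[[-7.8,0,4.5],[0,0,0],2.0],[[-7.8,0,4.5],[0,0,0],2.0]]' 45
python3 - <<'E'
from kin import *
go([508.6,222.4,32])
crop("side",285,265,120,90,6.5,"d2s")
E
```

```text
time: 13.85
tcp_pos: [509.2, 222.4, 41.2]
orientation: [[-0.012, 1.0, -0.017], [0.5, 0.021, 0.866], [0.866, 0.002, -0.5]]
wrist_force: [0.9, -0.2, -0.5]
gripper_width: 23.8
shift cm [-0.79 -0.06  0.46] turn [0. 0. 0.] jaw 23.8 tcp [509.2 222.4  41.2] F [ 0.9 -0.2 -0.5] t 13.85
origin 225 220
```

View pics/d2s.png

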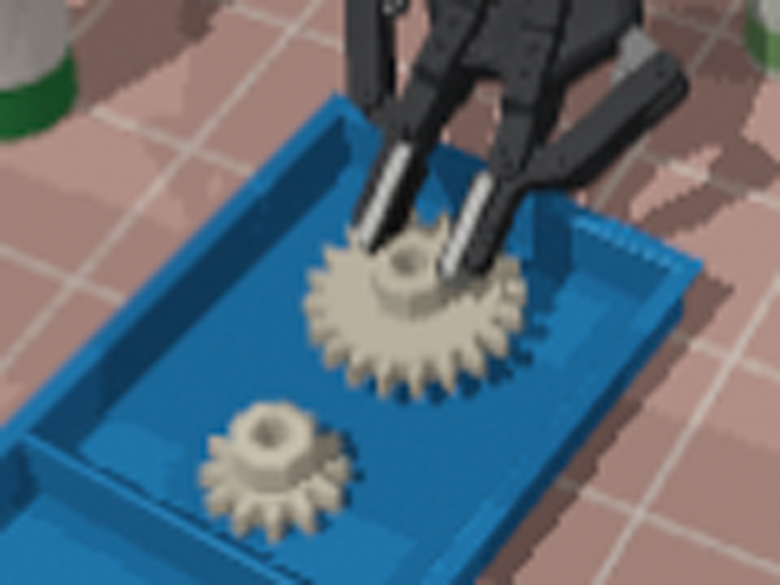

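```bash
python3 -m crank '[[[-0.35,0,0.2],[0,0,0],2.0],[[-0.5,0,0.29],[0,0,0],2.0],[[-0.52,0,0.3],[0,0,0],2.0]]' 45
python3 -m crank '[[[-0.07,0,0.04],[0,0,0],2.0],[[-0.09,0,0.05],[0,0,0],2.0]]' 45
python3 -m crank '[[[-0.07,0,0.04],[0,0,0],2.0],[[-0.09,0,0.05],[0,0,0],2.0]]' 45
```

```text
time: 14.2
tcp_pos: [508.6, 222.5, 34.0]
orientation: [[-0.011, 1.0, -0.018], [0.5, 0.021, 0.866], [0.866, 0.0, -0.5]]
wrist_force: [0.1, -0.4, -0.4]
gripper_width: 23.6
time: 14.4
tcp_pos: [508.6, 222.5, 33.0]
orientation: [[-0.011, 1.0, -0.018], [0.5, 0.021, 0.866], [0.866, 0.0, -0.5]]
wrist_force: [-0.4, -0.7, 0.0]
gripper_width: 23.7
time: 14.6
tcp_pos: [508.8, 222.4, 32.3]
orientation: [[-0.011, 1.0, -0.018], [0.499, 0.021, 0.866], [0.866, 0.001, -0.499]]
wrist_force: [-1.4, -2.3, 2.2]
gripper_width: 23.8
```

```bash
python3 -m crank '[[[-0.07,0,0.04],[0,0,0],2.0],[[-0.09,0,0.05],[0,0,0],2.0]]' 45
python3 - <<'E'
from kin import *
s=state();print(s["wrist_force"],s["wrist_torque"]);crop("side",285,265,80,60,10,"d3s")
E
```

```text
time: 14.8
tcp_pos: [508.7, 222.4, 31.7]
orientation: [[-0.011, 1.0, -0.018], [0.498, 0.021, 0.867], [0.867, 0.001, -0.499]]
wrist_force: [-2.7, -4.9, 7.0]
gripper_width: 23.7
[-2.71903088 -4.9012985   6.96131931] [0.38825155 0.06836815 0.21679172]
origin 245 235
```

View pics/d3s.png

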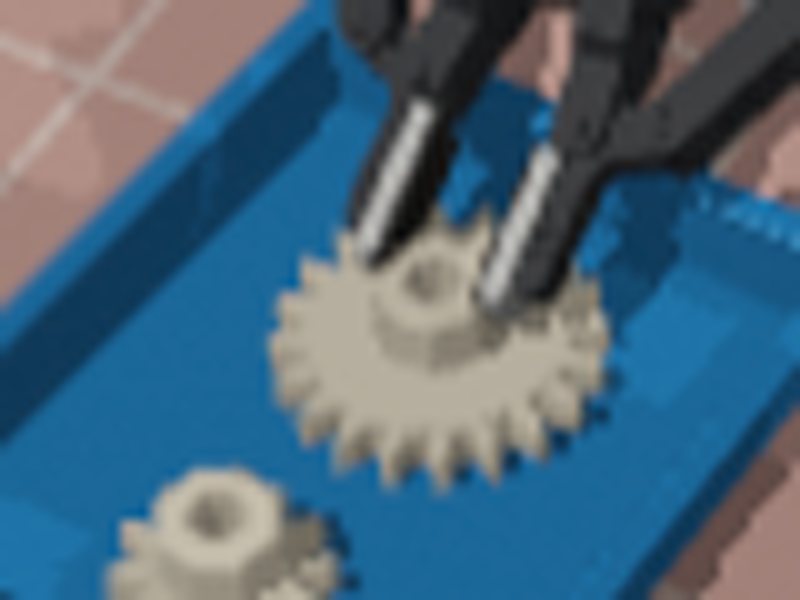

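```bash
python3 -m crank '[[[0,0,0],[0,0,0],3.0],[[0,0,0],[0,0,0],4.0],[[0,0,0],[0,0,0],4.0],[[0,0,0],[0,0,0],4.0],[[0.3,0,-1.5],[0,0,0],4.0],[[1,0,-5],[0,0,0],4.0],[[3,0,-8],[0,0,0],4.0]]' 45
python3 - <<'E'
from kin import *
p,R=pick([468,-361.5],8.5,37,60);print(p);go(p+[0,0,80],R)
q,c=ik(p,R);print(q.round(2),c);q,c=ik(p+[0,0,80],R);print(q.round(2),c);print(state()["joint_pos"].round(2))
crop("side",285,265,80,60,10,"d4s")
E
```

```text
time: 15.55
tcp_pos: [509.4, 166.4, 97.1]
orientation: [[-0.009, 1.0, -0.019], [0.5, 0.021, 0.866], [0.866, -0.002, -0.5]]
wrist_force: [1.8, 0.6, 0.0]
gripper_width: 40.2
[ 467.30311418 -328.2310186    37.12916512]
shift cm [-22.97  -5.24 -43.74] turn [-2.000e-03 -1.571e+00 -1.000e-03] jaw 40.2 tcp [509.4 166.4  97.1] F [1.8 0.6 0. ] t 15.55
[-0.52  0.63  1.86 -0.93  0.56  0.25] 1.8074424123152152e-19
[-0.52  0.49  1.81 -0.74  0.69  0.01] 1.1746413073387049e-29
[-0.33  0.76  1.8   0.99  1.32 -1.  ]
origin 245 235
```

View pics/d4s.png

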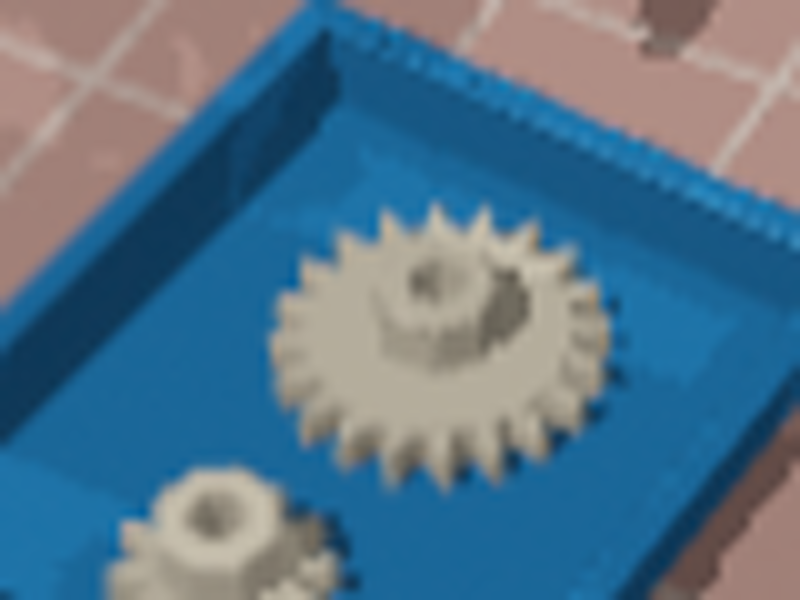

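```bash
python3 -m crank '[[[-23,-5.2,-43.7],[0,-1.571,0],4.0],[[-23,-5.2,-43.7],[0,-1.571,0],4.0],[[-23,-5.2,-43.7],[0,-1.571,0],4.0],[[-23,-5.2,-43.7],[0,-1.571,0],4.0],[[-23,-5.2,-43.7],[0,-1.571,0],4.0],[[-23,-5.2,-43.7],[0,-1.571,0],4.0],[[-23,-5.2,-43.7],[0,-1.571,0],4.0],[[-23,-5.2,-43.7],[0,-1.571,0],4.0],[[-23,-5.2,-43.7],[0,-1.571,0],4.0],[[-23,-5.2,-43.7],[0,-1.571,0],4.0],[[-23,-5.2,-43.7],[0,-1.571,0],4.0],[[-23,-5.2,-43.7],[0,-1.571,0],4.0]]' 45
python3 -m crank '[[[0,0,0],[0,0,0],4.0],[[0,0,0],[0,0,0],4.0]]'
python3 - <<'E'
from kin import *
p,R=pick([468,-362.2],9.5,37,60);print(p);go(p+[0,0,25],R);print(state()["joint_pos"].round(2))
crop("side",385,140,80,60,10,"e1s");crop("top",455,217,100,75,8,"e1t")
E
```

```text
time: 16.8
tcp_pos: [466.9, -326.0, 115.6]
orientation: [[-0.019, 1.0, 0.009], [0.866, 0.021, -0.5], [-0.5, -0.002, -0.866]]
wrist_force: [0.3, 0.0, -0.2]
gripper_width: 40.1
time: 17.0
tcp_pos: [468.5, -326.5, 116.8]
orientation: [[-0.017, 1.0, 0.011], [0.866, 0.021, -0.499], [-0.499, 0.001, -0.866]]
wrist_force: [-0.2, 0.1, 0.3]
gripper_width: 39.6
[ 467.28217176 -327.93123791   37.12916512]
shift cm [ 2.61 -0.13  4.81] turn [ 0.001 -0.001 -0.001] jaw 39.6 tcp [ 468.5 -326.5  116.8] F [-0.2  0.1  0.3] t 17.0
[-0.51  0.49  1.81 -0.73  0.7   0.01]
origin 345 110
origin 405 179
```

View pics/e1s.png

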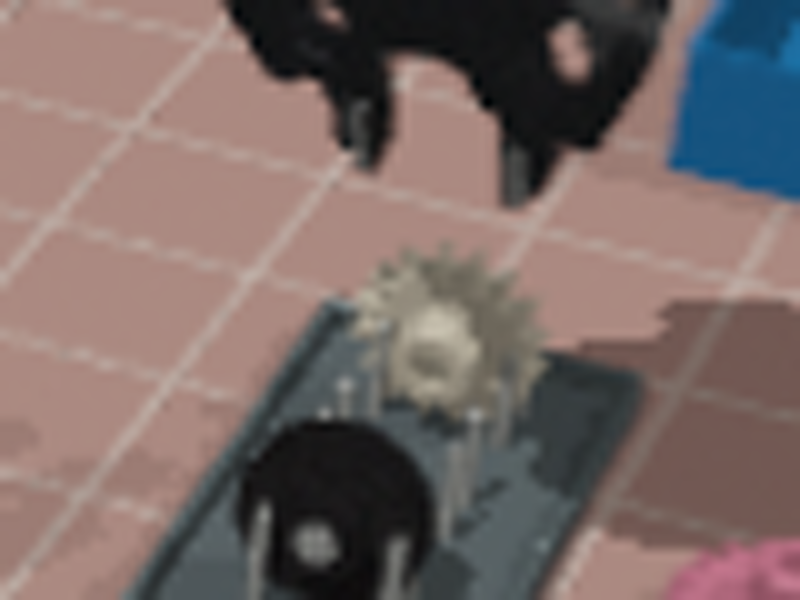

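View pics/e1t.png

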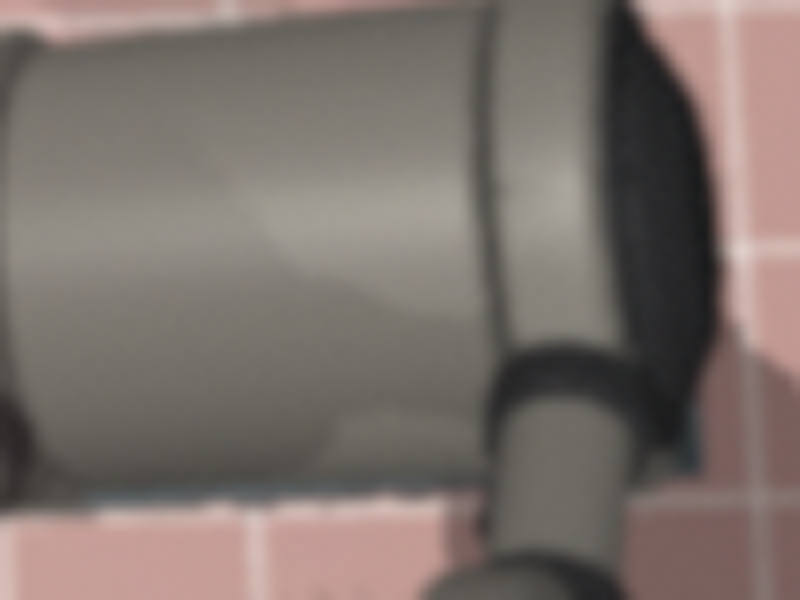

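Run:
```python
from kin import *
def sh(P): return ((proj("side",P)-[345,110]+.5)*10-.5).round(0)
print("boss end",sh([468,-334.2,38.5]),"d/dx",sh([478,-334.2,38.5]),"d/dy",sh([468,-324.2,38.5]))
for x in(444.4,486.4):print("pin",sh([[x,-345.8,43],[x,-345.8,8]]).tolist())
cv2.imwrite("pics/e1s2.png",cv2.resize(cv2.imread("pics/e1s.png")[220:460,300:600],None,fx=2.6,fy=2.4))
```

```text
boss end [[432. 364.]] d/dx [[402. 356.]] d/dy [[422. 379.]]
pin [[517.0, 354.0], [502.0, 447.0]]
pin [[390.0, 320.0], [378.0, 413.0]]
```

View pics/e1s2.png

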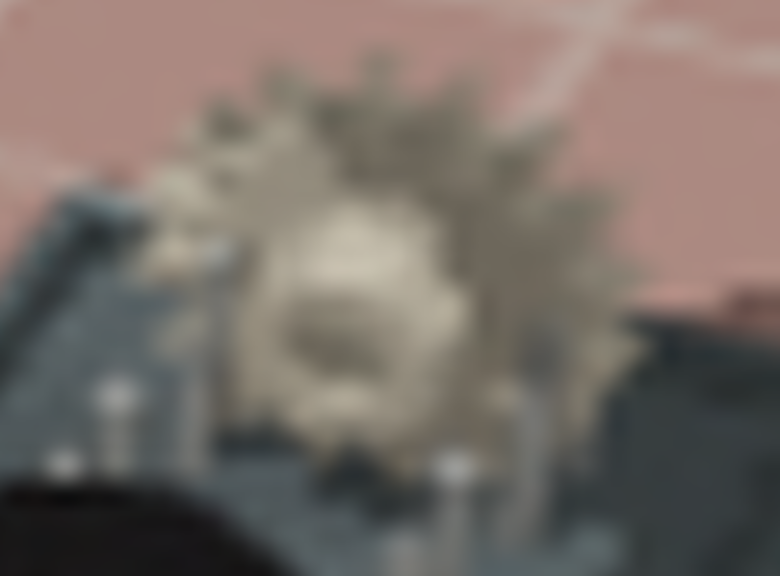

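Run:
```python
from kin import *
p,R=pick([468,-362.2],10,37,60);print(p);go(p+[0,0,8],R);go(p+[0,0,0],R)
```

```text
[ 467.27170055 -327.43134757   37.12916512]
shift cm [ 3.51 -0.13  6.24] turn [ 0.001 -0.    -0.001] jaw 39.8 tcp [ 468.5 -326.6  116.7] F [-0.2  0.6  0.3] t 17.1
shift cm [ 3.91 -0.13  6.94] turn [ 0.001 -0.    -0.001] jaw 39.8 tcp [ 468.5 -326.6  116.7] F [-0.2  0.6  0.3] t 17.1
```

```bash
python3 -m crank '[[[2,-0.1,3.5],[0,0,0],4.0],[[3,-0.1,5.3],[0,0,0],4.0],[[3.4,-0.1,6.0],[0,0,0],4.0],[[3.51,-0.1,6.24],[0,0,0],4.0],[[3.51,-0.1,6.24],[0,0,0],4.0]]' 45
python3 -m crank '[[[0.2,0,0.35],[0,0,0],4.0],[[0.4,0,0.7],[0,0,0],4.0],[[0.4,0,0.7],[0,0,0],4.0]]' 45
python3 - <<'E'
from kin import *
p,R=pick([468,-362.2],10,37,60);go(p,R)
crop("side",385,140,80,60,10,"e2s")
E
```

```text
time: 17.6
tcp_pos: [467.7, -327.5, 45.2]
orientation: [[-0.018, 1.0, 0.012], [0.866, 0.021, -0.5], [-0.501, 0.001, -0.866]]
wrist_force: [0.5, -0.2, 0.7]
gripper_width: 39.9
time: 17.9
tcp_pos: [467.3, -327.1, 36.5]
orientation: [[-0.018, 1.0, 0.011], [0.866, 0.021, -0.5], [-0.5, 0.0, -0.866]]
wrist_force: [-0.8, 0.1, 0.9]
gripper_width: 39.9
shift cm [-0.06 -0.   -0.04] turn [0.001 0.    0.   ] jaw 39.9 tcp [ 467.3 -327.1   36.5] F [-0.8  0.1  0.9] t 17.9
origin 345 110
```

View pics/e2s.png

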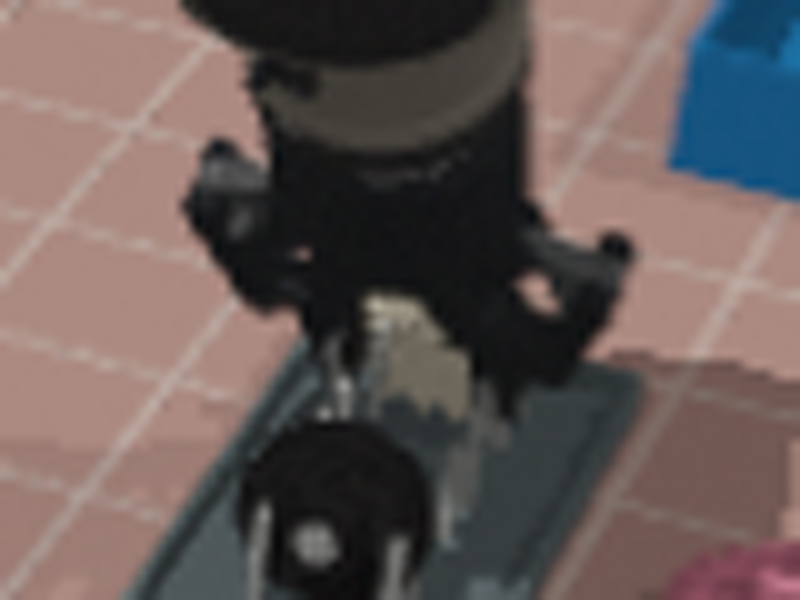

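```bash
python3 -m crank '[[[0,0,0],[0,0,0],2.0],[[0,0,0],[0,0,0],2.0],[[0,0,0],[0,0,0],2.0],[[0,0,0],[0,0,0],2.0],[[0,0,0],[0,0,0],2.0]]' 45
python3 - <<'E'
from kin import *
s=state();go(s["tcp_pos"]+[0,0,80]);print(s["wrist_torque"])
E
```

```text
time: 18.45
tcp_pos: [467.4, -327.2, 36.7]
orientation: [[-0.018, 1.0, 0.011], [0.866, 0.021, -0.5], [-0.5, 0.001, -0.866]]
wrist_force: [-1.2, 1.0, 1.7]
gripper_width: 24.0
shift cm [-4.    0.01 -6.93] turn [0. 0. 0.] jaw 24.0 tcp [ 467.4 -327.2   36.7] F [-1.2  1.   1.7] t 18.45
[ 0.2011781   0.02497564 -0.03931935]
```

Gripped, with a reading similar to gear20's. Lifting.

```bash
python3 -m crank '[[[-0.5,0,-0.87],[0,0,0],2.0],[[-1.5,0,-2.6],[0,0,0],2.0],[[-3,0,-5.2],[0,0,0],2.0],[[-4.5,0,-7.8],[0,0,0],2.0],[[-5,0,-8.7],[0,0,0],2.0],[[-5,0,-8.7],[0,0,0],2.0]]' 45
python3 - <<'E'
from kin import *
go([0,0,0]);print(state()["joint_pos"].round(2))
crop("side",385,125,80,60,10,"e3s")
E
```

```text
time: 19.05
tcp_pos: [467.8, -327.3, 138.1]
orientation: [[-0.017, 1.0, 0.013], [0.865, 0.021, -0.501], [-0.501, 0.003, -0.865]]
wrist_force: [0.8, -0.9, -0.5]
gripper_width: 23.8
shift cm [ 36.02 -46.12  -5.07] turn [0. 0. 0.] jaw 23.8 tcp [ 467.8 -327.3  138.1] F [ 0.8 -0.9 -0.5] t 19.05
[-0.51  0.46  1.79 -0.7   0.73 -0.04]
origin 345 95
```

View pics/e3s.png

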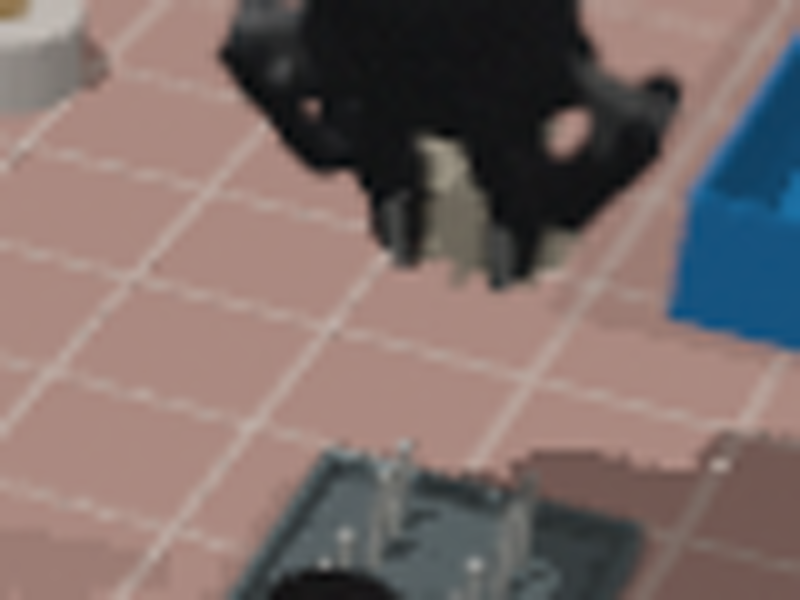

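Run:
```python
from kin import *
R=tilt(1.2,-60);go([600,-258,90],R)
for z in(90,36):
  q,c=ik(np.array([600,-258,z]),R);print(q.round(2),c)
print(proj("top",[600,-260,0]))
```

```text
shift cm [ 8.06 13.43  0.73] turn [1.000e-03 1.571e+00 0.000e+00] jaw 23.4 tcp [ 467.1 -326.9  136.6] F [-0.5  0.4 -0.3] t 19.1
[-0.81  1.15  0.81  0.69  1.98 -0.82] 1.175483676279978e-24
[-0.81  1.22  0.8   0.68  1.93 -0.86] 3.936121921838093e-26
[[428.47653509 163.01607633]]
```

```bash
python3 -m crank '[[[7.06,13.4,-1.0],[0,1.571,0],2.0],[[7.06,13.4,-1.0],[0,1.571,0],2.0],[[7.06,13.4,-1.0],[0,1.571,0],2.0],[[7.06,13.4,-1.0],[0,1.571,0],2.0],[[7.06,13.4,-1.0],[0,1.571,0],2.0],[[7.06,13.4,-1.0],[0,1.571,0],2.0],[[7.06,13.4,-1.0],[0,1.571,0],2.0],[[7.06,13.4,-1.0],[0,1.571,0],2.0],[[7.06,13.4,-1.0],[0,1.571,0],2.0],[[7.06,13.4,-1.0],[0,1.571,0],2.0],[[7.06,13.4,-1.0],[0,1.571,0],2.0],[[7.06,13.4,-1.0],[0,1.571,0],2.0]]' 45
python3 -m crank '[[[0,0,0],[0,0,0],2.0],[[0,0,0],[0,0,0],2.0]]'
python3 - <<'E'
from kin import *
R=tilt(1.2,-60);go([600,-258,45],R);print(state()["joint_pos"].round(2))
crop("side",345,125,110,80,7,"f1s")
E
```

```text
time: 20.3
tcp_pos: [597.8, -258.5, 103.7]
orientation: [[-0.001, 1.0, -0.02], [0.493, 0.018, 0.87], [0.87, -0.009, -0.493]]
wrist_force: [-0.1, -0.3, -2.3]
gripper_width: 23.8
time: 20.5
tcp_pos: [600.2, -257.4, 110.6]
orientation: [[-0.011, 1.0, -0.019], [0.502, 0.022, 0.865], [0.865, 0.0, -0.502]]
wrist_force: [-0.5, 0.3, -1.4]
gripper_width: 23.7
shift cm [-5.7  -0.02  3.24] turn [-0.001  0.003  0.001] jaw 23.7 tcp [ 600.2 -257.4  110.6] F [-0.5  0.3 -1.4] t 20.5
[-0.81  1.13  0.8   0.7   2.   -0.8 ]
origin 290 85
```

View pics/f1s.png

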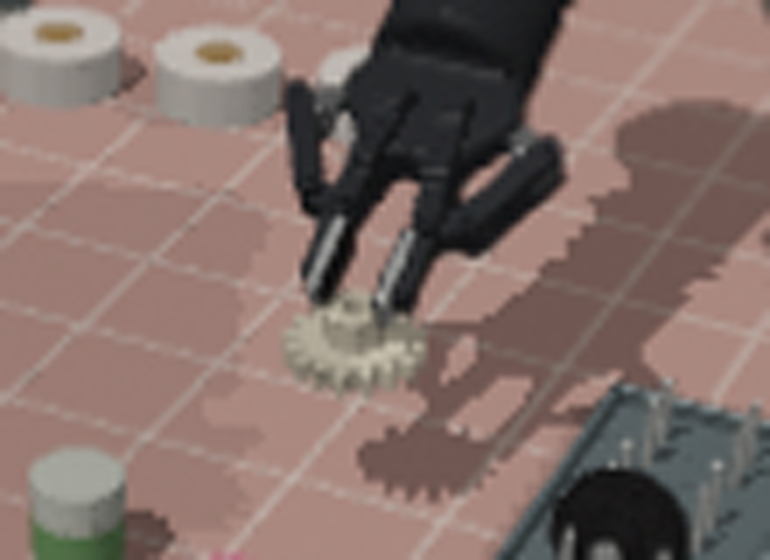

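```bash
python3 -m crank '[[[-3,0,1.73],[0,0,0],2.0],[[-5,0,2.87],[0,0,0],2.0],[[-5.7,0,3.24],[0,0,0],2.0],[[-6.05,0,3.44],[0,0,0],2.0],[[-6.05,0,3.44],[0,0,0],2.0]]' 45
python3 -m crank '[[[-0.09,0,0.05],[0,0,0],2.0],[[-0.17,0,0.1],[0,0,0],2.0],[[-0.17,0,0.1],[0,0,0],2.0]]' 45
python3 -m crank '[[[-0.09,0,0.05],[0,0,0],2.0],[[-0.17,0,0.1],[0,0,0],2.0],[[-0.17,0,0.1],[0,0,0],2.0]]' 45
```

```text
time: 21.05
tcp_pos: [600.0, -258.4, 40.9]
orientation: [[-0.011, 1.0, -0.018], [0.5, 0.021, 0.866], [0.866, 0.001, -0.5]]
wrist_force: [0.7, 0.1, -1.0]
gripper_width: 23.7
time: 21.35
tcp_pos: [600.0, -258.6, 39.2]
orientation: [[-0.011, 1.0, -0.018], [0.5, 0.021, 0.866], [0.866, 0.001, -0.501]]
wrist_force: [1.1, 0.5, -1.0]
gripper_width: 23.5
time: 21.65
tcp_pos: [599.8, -258.3, 36.6]
orientation: [[-0.011, 1.0, -0.018], [0.5, 0.021, 0.866], [0.866, 0.0, -0.5]]
wrist_force: [0.2, 0.3, -1.1]
gripper_width: 23.8
```

```bash
python3 -m crank '[[[-0.09,0,0.05],[0,0,0],2.0],[[-0.09,0,0.05],[0,0,0],2.0]]' 45
python3 -m crank '[[[-0.09,0,0.05],[0,0,0],2.0],[[-0.09,0,0.05],[0,0,0],2.0]]' 45
python3 - <<'E'
from kin import *
go([0,0,0]);crop("side",345,130,60,45,13,"f2s")
E
```

```text
time: 21.85
tcp_pos: [599.9, -258.4, 35.7]
orientation: [[-0.011, 1.0, -0.018], [0.5, 0.021, 0.866], [0.866, 0.0, -0.5]]
wrist_force: [0.6, -0.5, -0.5]
gripper_width: 23.7
time: 22.05
tcp_pos: [599.9, -258.7, 35.2]
orientation: [[-0.011, 1.0, -0.018], [0.5, 0.021, 0.866], [0.866, 0.001, -0.5]]
wrist_force: [-0.0, -1.7, 3.3]
gripper_width: 23.2
shift cm [ 10.57 -59.44  25.22] turn [0. 0. 0.] jaw 23.2 tcp [ 599.9 -258.7   35.2] F [-0.  -1.7  3.3] t 22.05
origin 315 107
```

View pics/f2s.png

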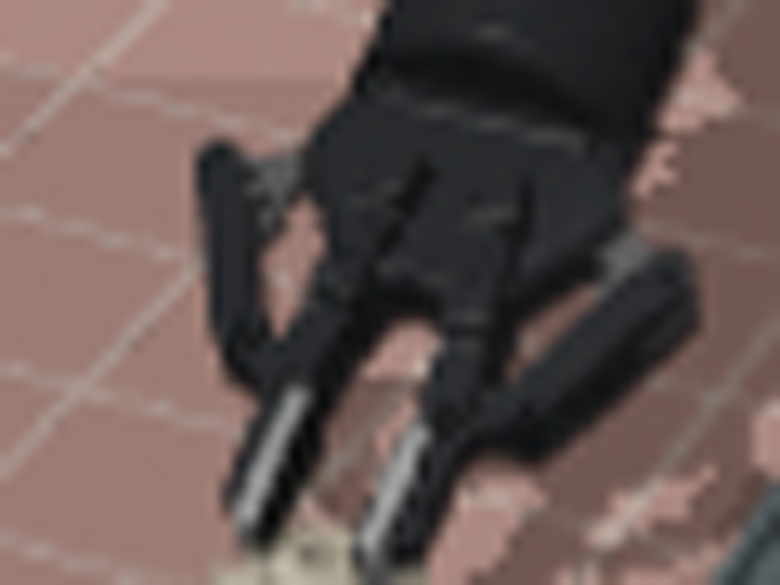

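```bash
python3 -m crank '[[[-0.03,0,0.02],[0,0,0],2.0],[[-0.03,0,0.02],[0,0,0],3.0],[[-0.03,0,0.02],[0,0,0],4.0],[[-0.03,0,0.02],[0,0,0],4.0],[[-0.03,0,0.02],[0,0,0],4.0],[[0.3,0,-1.5],[0,0,0],4.0],[[1,0,-5],[0,0,0],4.0],[[3,0,-8],[0,0,0],4.0]]' 45
python3 - <<'E'
from kin import *
s=state();go([600,-260.5,100],Rtool(1.2));q,c=ik(np.array([600,-260.5,30]),Rtool(1.2));print(q.round(2),c)
crop("side",345,140,60,45,13,"f3s");crop("top",428,165,60,45,13,"f3t")
E
```

```text
time: 22.9
tcp_pos: [600.3, -313.3, 99.6]
orientation: [[-0.008, 1.0, -0.019], [0.498, 0.021, 0.867], [0.867, -0.002, -0.498]]
wrist_force: [0.6, -0.1, -0.1]
gripper_width: 39.9
shift cm [2.67 0.08 4.56] turn [-2.000e-03 -1.049e+00 -1.000e-03] jaw 39.9 tcp [ 600.3 -313.3   99.6] F [ 0.6 -0.1 -0.1] t 22.9
[-0.53  0.78  1.37 -0.    0.99 -0.55] 9.387363862128158e-19
origin 315 117
origin 398 142
```

View pics/f3s.png

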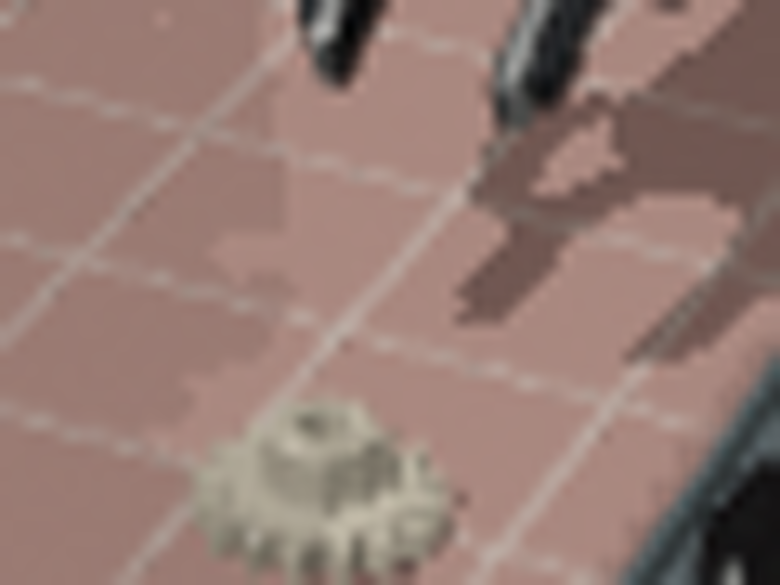

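View pics/f3t.png

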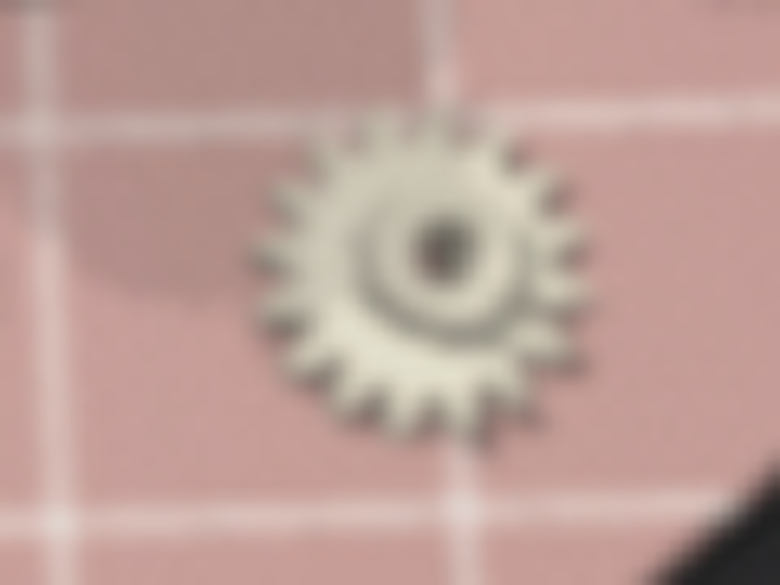

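Run:
```python
from kin import *
print(unproj("top",[431.8,160.5],28),unproj("top",[398+424.5/13-.5,142+270.5/13-.5],12))
```

```text
[ 600.98344824 -260.86173588] [ 599.5387633  -260.99645232]
```

```bash
python3 -m crank '[[[2.7,0.08,4.5],[0,-1.049,0],4.0],[[2.7,0.08,4.5],[0,-1.049,0],4.0],[[2.7,0.08,4.5],[0,-1.049,0],4.0],[[2.7,0.08,4.5],[0,-1.049,0],4.0],[[2.7,0.08,4.5],[0,-1.049,0],4.0],[[2.7,0.08,4.5],[0,-1.049,0],4.0],[[2.7,0.08,4.5],[0,-1.049,0],4.0],[[2.7,0.08,4.5],[0,-1.049,0],4.0],[[2.7,0.08,4.5],[0,-1.049,0],4.0]]' 30
python3 - <<'E'
from kin import *
go([600,-260.8,21.8],Rtool(1.2))
t=capture("top");cv2.imwrite("pics/top2.png",t[:,:,::-1])
cv2.imwrite("pics/m1.png",cv2.resize(t[120:180,285:365,::-1],None,fx=10,fy=10,interpolation=cv2.INTER_CUBIC))
# hub/master center fit by phase analysis: sample top face ring
g=cv2.cvtColor(t,cv2.COLOR_RGB2HSV).astype(float)
br=(t[:,:,0].astype(float)-t[:,:,2])  # brass: r>>b
for c in([629.3,24.6],[629.5,24],[630,25]):
    th=np.radians(np.arange(0,360,1.))
    out=[]
    for r in(32,33,34):
        uv=proj("top",np.c_[c[0]+r*np.cos(th),c[1]+r*np.sin(th),0*th+32]).astype(np.float32)
        v=cv2.remap(br.astype(np.float32),uv[:,0].reshape(-1,1),uv[:,1].reshape(-1,1),cv2.INTER_CUBIC).ravel()
        z=(v*np.exp(-18j*th)).mean();z1=(v*np.exp(-1j*th)).mean();out.append((round(np.degrees(np.angle(z))/18,2),round(abs(z),1),round(abs(z1),1)))
    print(c,out)
E
```

```text
time: 23.9
tcp_pos: [600.6, -258.5, 101.4]
orientation: [[-0.024, 1.0, -0.001], [1.0, 0.024, 0.0], [0.0, -0.001, -1.0]]
wrist_force: [0.2, -0.3, 0.4]
gripper_width: 40.0
shift cm [-0.23 -0.06  7.96] turn [-0.001 -0.     0.003] jaw 40.0 tcp [ 600.6 -258.5  101.4] F [ 0.2 -0.3  0.4] t 23.9
[629.3, 24.6] [(np.float64(2.14), np.float64(11.1), np.float64(5.2)), (np.float64(2.15), np.float64(10.9), np.float64(5.4)), (np.float64(2.2), np.float64(9.6), np.float64(5.7))]
[629.5, 24] [(np.float64(2.13), np.float64(11.0), np.float64(3.0)), (np.float64(2.14), np.float64(10.8), np.float64(3.2)), (np.float64(2.2), np.float64(9.5), np.float64(3.3))]
[630, 25] [(np.float64(2.14), np.float64(11.3), np.float64(5.3)), (np.float64(2.19), np.float64(10.9), np.float64(5.7)), (np.float64(2.25), np.float64(9.5), np.float64(6.1))]
```

View pics/m1.png

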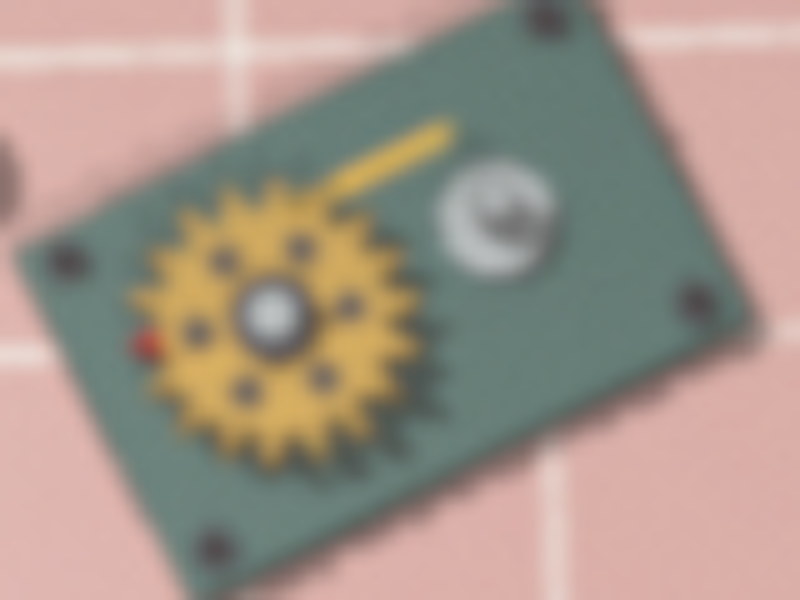

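```bash
python3 -m crank '[[[-0.23,-0.06,3],[0,0,1.571],4.0],[[-0.23,-0.06,4],[0,0,1.571],4.0],[[-0.23,-0.06,4],[0,0,1.571],4.0],[[-0.23,-0.06,4],[0,0,1.571],4.0],[[-0.23,-0.06,4],[0,0,1.571],4.0],[[-0.23,-0.06,4],[0,0,1.571],4.0],[[-0.23,-0.06,4],[0,0,1.571],4.0],[[-0.23,-0.06,4],[0,0,1.571],4.0],[[-0.23,-0.06,4],[0,0,1.571],4.0],[[-0.23,-0.06,4],[0,0,1.571],4.0],[[-0.23,-0.06,4],[0,0,1.571],4.0],[[-0.23,-0.06,4],[0,0,1.571],4.0]]' 30
python3 - <<'E'
from kin import *
go([600,-260.8,22.3],Rtool(-88.8))
print("post",unproj("top",[334.25,141.35],20),"hub",unproj("top",[311.85,150.95],41),"tip?")
E
```

```text
time: 25.15
tcp_pos: [599.5, -264.3, 60.4]
orientation: [[1.0, 0.018, -0.001], [0.018, -1.0, 0.001], [-0.001, -0.001, -1.0]]
wrist_force: [0.5, -0.2, -0.5]
gripper_width: 40.0
shift cm [ 0.06 -0.35  3.81] turn [-0.001  0.001 -0.003] jaw 40.0 tcp [ 599.5 -264.3   60.4] F [ 0.5 -0.2 -0.5] t 25.15
post [656.51030882 -29.67824827] hub [630.01567701  24.37736645] tip?
```

```bash
python3 -m crank '[[[0.06,-0.35,2],[0,0,0],4.0],[[0.06,-0.35,3.3],[0,0,0],4.0],[[0.06,-0.35,3.8],[0,0,0],4.0],[[0.06,-0.35,3.8],[0,0,0],2.0],[[0.06,-0.35,3.8],[0,0,0],2.0],[[0.06,-0.35,3.8],[0,0,0],2.0],[[0.06,-0.35,3.8],[0,0,0],2.0],[[0.06,-0.35,3.8],[0,0,0],2.0]]' 40
python3 - <<'E'
from kin import *
go([656.8,-30.0,70],Rtool(-66.5))
E
```

```text
time: 25.95
tcp_pos: [600.9, -259.2, 24.0]
orientation: [[1.0, 0.021, 0.001], [0.021, -1.0, -0.002], [0.001, 0.002, -1.0]]
wrist_force: [0.5, 0.2, -1.2]
gripper_width: 24.6
shift cm [  6.08 -22.79  -4.64] turn [ 0.002 -0.001 -0.389] jaw 24.6 tcp [ 600.9 -259.2   24. ] F [ 0.5  0.2 -1.2] t 25.95
```

```bash
python3 -m crank '[[[0,0,-2],[0,0,0],2.0],[[0,0,-6],[0,0,0],2.0],[[6.1,-22.8,-6],[0,0,-0.389],2.0],[[6.1,-22.8,-6],[0,0,-0.389],2.0],[[6.1,-22.8,-6],[0,0,-0.389],2.0],[[6.1,-22.8,-6],[0,0,-0.389],2.0],[[6.1,-22.8,-6],[0,0,-0.389],2.0],[[6.1,-22.8,-6],[0,0,-0.389],2.0],[[6.1,-22.8,-6],[0,0,-0.389],2.0],[[6.1,-22.8,-6],[0,0,-0.389],2.0]]' 40
python3 - <<'E'
from kin import *
go([657.5,-29.7,66],Rtool(-66.5))
crop("side",290,180,80,60,10,"g1s")
E
```

```text
time: 26.95
tcp_pos: [656.7, -30.8, 83.2]
orientation: [[0.917, 0.398, 0.0], [0.398, -0.917, -0.002], [-0.001, 0.002, -1.0]]
wrist_force: [0.1, -0.2, 0.0]
gripper_width: 24.6
shift cm [ 0.12 -0.07  1.72] turn [ 0.002  0.001 -0.001] jaw 24.6 tcp [656.7 -30.8  83.2] F [ 0.1 -0.2  0. ] t 26.95
origin 250 150
```

View pics/g1s.png

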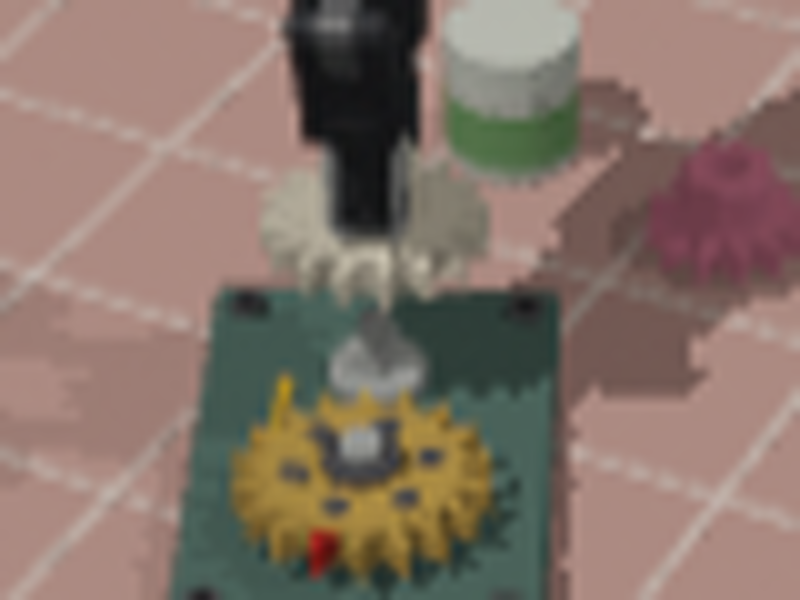

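```bash
python3 -m crank '[[[0.12,-0.07,1],[0,0,0],2.0],[[0.12,-0.07,1.7],[0,0,0],2.0],[[0.12,-0.07,2.2],[0,0,0],2.0],[[0.12,-0.07,2.5],[0,0,0],2.0],[[0.12,-0.07,2.5],[0,0,0],2.0]]' 40
python3 - <<'E'
from kin import *
go([657.5,-29.7,44],Rtool(-66.5))
E
```

```text
time: 27.5
tcp_pos: [657.3, -28.8, 57.3]
orientation: [[0.917, 0.398, -0.001], [0.398, -0.917, -0.002], [-0.001, 0.001, -1.0]]
wrist_force: [0.2, -0.9, -0.6]
gripper_width: 24.4
shift cm [-0.02  0.09  1.33] turn [ 0.001  0.001 -0.   ] jaw 24.4 tcp [657.3 -28.8  57.3] F [ 0.2 -0.9 -0.6] t 27.5
```

```bash
python3 -m crank '[[[0,0.06,0.1],[0,0,0],2.0],[[0,0.06,0.25],[0,0,0],2.0],[[0,0.06,0.4],[0,0,0],2.0],[[0,0.06,0.5],[0,0,0],2.0]]' 40
python3 - <<'E'
from kin import *
s=state();go([657.5,-29.7,44],Rtool(-66.5));print(s["wrist_torque"].round(2))
crop("side",287,187,64,48,12,"g2s")
E
```

```text
time: 27.9
tcp_pos: [657.8, -29.3, 53.1]
orientation: [[0.917, 0.399, 0.0], [0.399, -0.917, -0.002], [-0.001, 0.002, -1.0]]
wrist_force: [-0.9, 0.2, -0.1]
gripper_width: 24.7
shift cm [-0.04  0.03  0.91] turn [ 0.002  0.001 -0.   ] jaw 24.7 tcp [657.8 -29.3  53.1] F [-0.9  0.2 -0.1] t 27.9
[-0.03  0.13  0.  ]
origin 255 163
```

View pics/g2s.png

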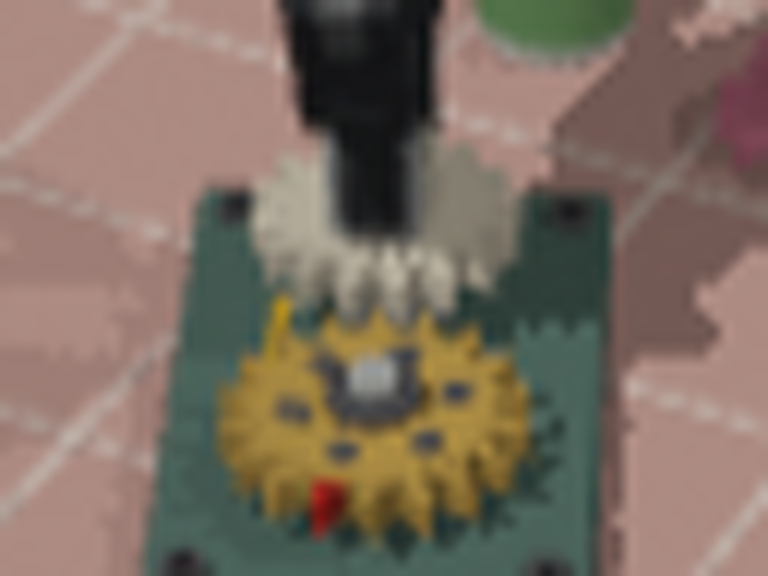

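No force at 29 mm bottom height, so the mesh has started. Lowering on to home.

```bash
python3 -m crank '[[[-0.03,0.03,0.2],[0,0,0],2.0],[[-0.03,0.03,0.4],[0,0,0],2.0],[[-0.03,0.03,0.6],[0,0,0],2.0],[[-0.03,0.03,0.75],[0,0,0],2.0],[[-0.03,0.03,0.8],[0,0,0],2.0]]' 40
python3 -m crank '[[[0,0,0.08],[0,0,0],2.0],[[0,0,0.14],[0,0,0],2.0],[[0,0,0.14],[0,0,0],2.0]]' 40
python3 - <<'E'
from kin import *
s=state();go([657.5,-29.7,44],Rtool(-66.5));print(s["wrist_torque"].round(2))
crop("side",287,187,64,48,12,"g3s")
E
```

```text
time: 28.45
tcp_pos: [657.6, -29.7, 44.8]
orientation: [[0.917, 0.399, -0.0], [0.399, -0.917, -0.002], [-0.001, 0.001, -1.0]]
wrist_force: [-1.6, 1.2, -0.4]
gripper_width: 24.8
time: 28.75
tcp_pos: [657.7, -29.7, 43.6]
orientation: [[0.917, 0.399, 0.0], [0.399, -0.917, -0.002], [-0.001, 0.002, -1.0]]
wrist_force: [-1.2, 0.2, -0.1]
gripper_width: 24.7
shift cm [-0.02 -0.   -0.04] turn [ 0.002  0.001 -0.   ] jaw 24.7 tcp [657.7 -29.7  43.6] F [-1.2  0.2 -0.1] t 28.75
[0.13 0.3  0.02]
origin 255 163
```

View pics/g3s.png

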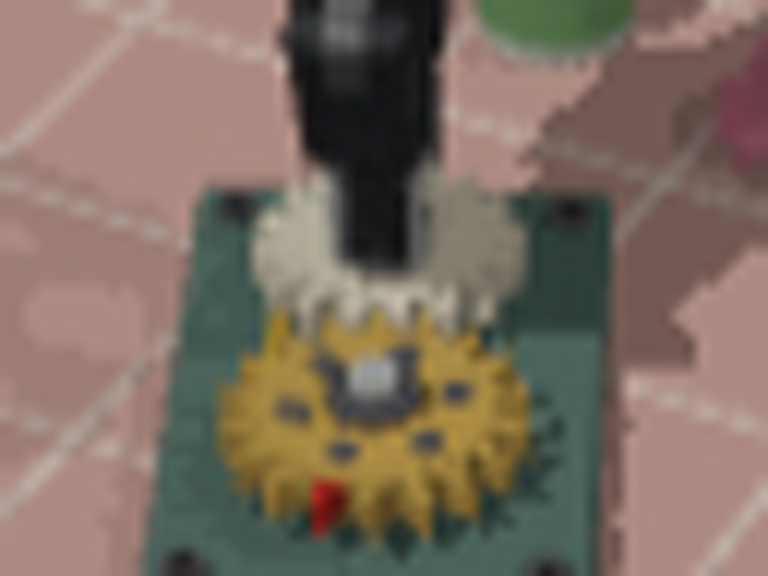

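```bash
python3 -m crank '[[[0,0,0.05],[0,0,0],2.0],[[0,0,0.08],[0,0,0],2.0],[[0,0,0.08],[0,0,0],2.0]]' 40
python3 -m crank '[[[0,0,0.05],[0,0,0],2.0],[[0,0,0.08],[0,0,0],2.0]]' 40
```

```text
time: 29.1
tcp_pos: [657.7, -29.7, 42.9]
orientation: [[0.917, 0.399, 0.0], [0.399, -0.917, -0.002], [-0.001, 0.002, -1.0]]
wrist_force: [-2.7, 0.1, 0.7]
gripper_width: 24.7
time: 29.3
tcp_pos: [657.7, -29.7, 42.4]
orientation: [[0.917, 0.399, 0.0], [0.399, -0.917, -0.002], [-0.0, 0.002, -1.0]]
wrist_force: [-3.8, 1.5, 4.5]
gripper_width: 25.0
```

```bash
python3 -m crank '[[[0,0,0],[0,0,0],3.2],[[0,0,0],[0,0,0],3.2],[[0,0,0],[0,0,0],3.2],[[-0.08,0,-0.03],[0,0,0],3.2],[[-0.08,0,-0.03],[0,0,0],3.2]]' 30
python3 - <<'E'
from kin import *
s=state();go([656.8,-30.0,43],Rtool(-66.5));crop("side",287,187,64,48,12,"g4s")
E
```

```text
time: 29.8
tcp_pos: [657.1, -30.2, 42.5]
orientation: [[0.917, 0.399, 0.001], [0.399, -0.917, -0.002], [-0.0, 0.002, -1.0]]
wrist_force: [0.0, -0.1, 1.4]
gripper_width: 31.9
shift cm [-0.02 -0.03 -0.05] turn [ 0.002  0.    -0.   ] jaw 31.9 tcp [657.1 -30.2  42.5] F [ 0.  -0.1  1.4] t 29.8
origin 255 163
```

View pics/g4s.png

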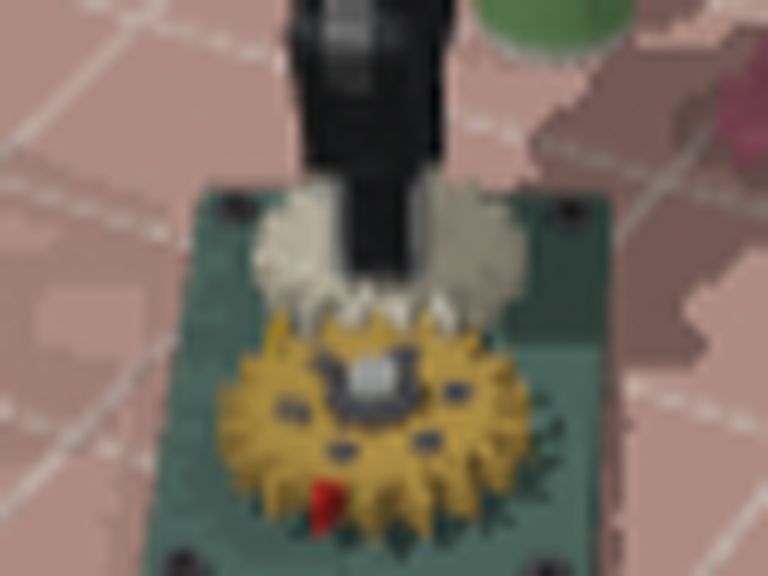

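```bash
python3 -m crank '[[[0,0,-0.05],[0,0,0],2.0],[[0,0,-0.05],[0,0,0],2.0],[[0,0,-0.05],[0,0,0],2.0],[[0,0,-0.05],[0,0,0],2.0]]' 25
python3 -m crank '[[[0,0,0],[0,0,-0.12],2.0],[[0,0,0],[0,0,-0.26],2.0],[[0,0,0],[0,0,-0.4],2.0],[[0,0,0],[0,0,-0.54],2.0],[[0,0,0],[0,0,-0.68],2.0],[[0,0,0],[0,0,-0.8],2.0],[[0,0,0],[0,0,-0.8],2.0]]' 25
python3 - <<'E'
from kin import *
s=state();go([656.8,-30.0,43],Rtool(23.5));crop("side",287,187,64,48,12,"g5s")
E
```

```text
time: 30.25
tcp_pos: [657.0, -30.0, 42.9]
orientation: [[0.917, 0.399, 0.0], [0.399, -0.917, -0.002], [-0.0, 0.002, -1.0]]
wrist_force: [-0.1, -0.2, 0.8]
gripper_width: 25.1
time: 30.95
tcp_pos: [657.1, -30.1, 42.9]
orientation: [[0.352, 0.936, 0.001], [0.936, -0.352, -0.002], [-0.001, 0.001, -1.0]]
wrist_force: [0.1, -0.6, -1.1]
gripper_width: 25.1
shift cm [-0.01 -0.03 -0.01] turn [ 0.     0.002 -0.77 ] jaw 25.1 tcp [657.1 -30.1  42.9] F [ 0.1 -0.6 -1.1] t 30.95
origin 255 163
```

View pics/g5s.png

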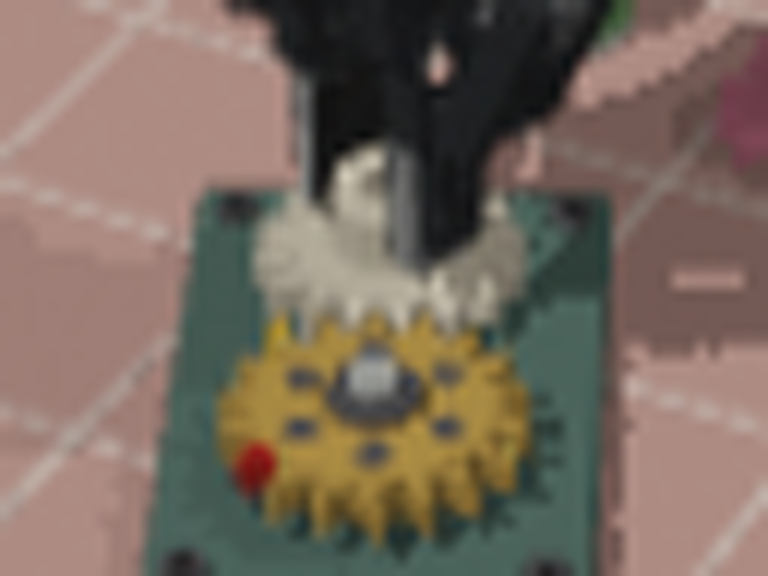

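The master's red tooth has moved from (325,505) to (255,468) in the crop, so the master is turning opposite to the gear. On with the rest of the quarter turn.

```bash
python3 -m crank '[[[0,0,0],[0,0,-0.12],2.0],[[0,0,0],[0,0,-0.26],2.0],[[0,0,0],[0,0,-0.4],2.0],[[0,0,0],[0,0,-0.54],2.0],[[0,0,0],[0,0,-0.68],2.0],[[0,0,0],[0,0,-0.8],2.0],[[0,0,0],[0,0,-0.8],2.0],[[0,0,0],[0,0,-0.8],2.0]]' 25
python3 - <<'E'
from kin import *
s=state();go([656.8,-30.0,43],Rtool(23.5));crop("side",287,187,64,48,12,"g6s");print(s["joint_pos"].round(2))
E
```

```text
time: 31.8
tcp_pos: [657.0, -30.1, 42.9]
orientation: [[-0.421, 0.907, 0.0], [0.907, 0.421, -0.002], [-0.002, -0.0, -1.0]]
wrist_force: [0.2, 0.1, -0.4]
gripper_width: 25.2
shift cm [ 0.01 -0.02 -0.01] turn [-0.     0.002  0.024] jaw 25.2 tcp [657.  -30.1  42.9] F [ 0.2  0.1 -0.4] t 31.8
origin 255 163
[-0.16  0.77  1.35 -0.    1.02 -0.59]
```

View pics/g6s.png

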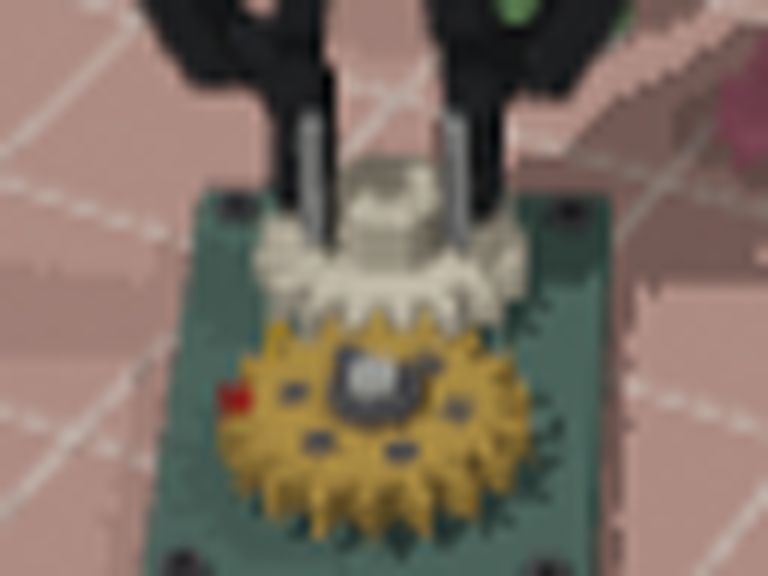

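Run:
```python
from kin import *
m=unproj("side",[274.1,195.9],32);c=unproj("side",[286,193.8],41);print(m,c,np.degrees(np.arctan2(*(m-c)[::-1])))
TY=[516.4,311.5,-.092];print(T(TY,[[0,90,0]]))
t=T(TY,[[0,90,0]])[0];go([t[0],t[1],115],Rtool(23.5));q,c=ik(np.array([t[0],t[1],25]),Rtool(23.5));print(q.round(2),c)
```

```text
[659.26938337  39.30717346] [629.77190294  26.4518269 ] 23.548134701679757
[[524.66832462 401.11938857   0.        ]]
shift cm [44.67  6.16 -7.29] turn [-0.     0.002  0.025] jaw 24.8 tcp [657.  -30.   42.9] F [ 0.6 -0.   1.3] t 31.85
[0.54 0.8  1.35 0.   1.   0.13] 2.728138078822633e-26
```

```bash
python3 -m crank '[[[0,0,-1.5],[0,0,0],2.0],[[0,0,-4],[0,0,0],2.0],[[0,0,-7.3],[0,0,0],2.0],[[44.7,6.2,-7.3],[0,0,0],2.0],[[44.7,6.2,-7.3],[0,0,0],2.0],[[44.7,6.2,-7.3],[0,0,0],2.0],[[44.7,6.2,-7.3],[0,0,0],2.0],[[44.7,6.2,-7.3],[0,0,0],2.0],[[44.7,6.2,-7.3],[0,0,0],2.0],[[44.7,6.2,-7.3],[0,0,0],2.0],[[44.7,6.2,-7.3],[0,0,0],2.0],[[44.7,6.2,-7.3],[0,0,0],2.0]]' 35
python3 -m crank '[[[0,0,0],[0,0,0],2.0],[[0,0,0],[0,0,0],2.0]]' 35
python3 - <<'E'
from kin import *
go([524.7,401.1,30])
crop("side",245,300,130,97,6,"h1s")
E
```

```text
time: 33.05
tcp_pos: [522.8, 401.8, 116.7]
orientation: [[-0.423, 0.906, 0.002], [0.906, 0.423, -0.001], [-0.002, 0.001, -1.0]]
wrist_force: [1.2, 0.4, -0.7]
gripper_width: 24.7
time: 33.25
tcp_pos: [522.8, 401.0, 116.0]
orientation: [[-0.427, 0.904, 0.001], [0.904, 0.427, -0.002], [-0.002, 0.0, -1.0]]
wrist_force: [0.3, -0.5, -0.0]
gripper_width: 24.7
shift cm [-0.05  0.17  8.6 ] turn [0. 0. 0.] jaw 24.7 tcp [522.8 401.  116. ] F [ 0.3 -0.5 -0. ] t 33.25
origin 180 251
```

View pics/h1s.png

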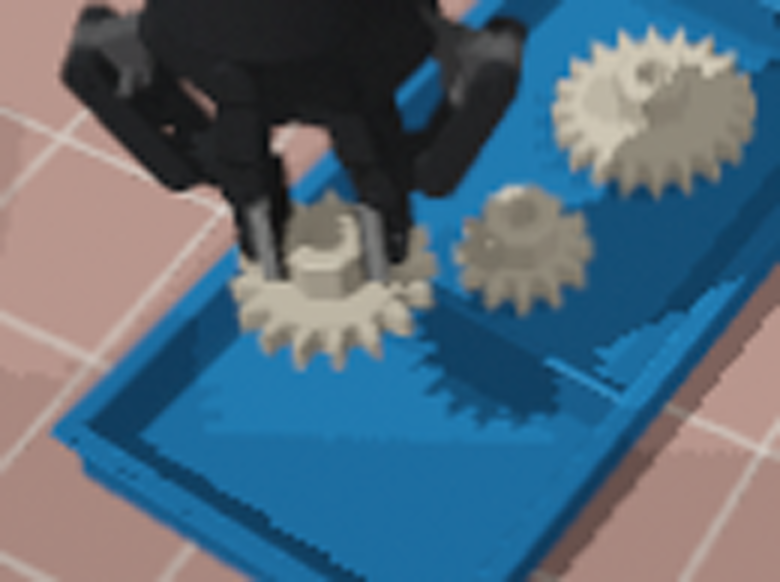

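```bash
python3 -m crank '[[[0,0.15,4],[0,0,0],2.0],[[0,0.15,7],[0,0,0],2.0],[[0,0.15,8.2],[0,0,0],2.0],[[0,0.15,8.6],[0,0,0],2.0],[[0,0.15,8.7],[0,0,0],2.0],[[0,0.15,8.7],[0,0,0],2.0]]' 35
python3 -m crank '[[[0,0,0.1],[0,0,0],2.0],[[0,0,0.2],[0,0,0],2.0],[[0,0,0.2],[0,0,0],2.0]]' 35
```

```text
time: 33.9
tcp_pos: [526.0, 400.4, 29.8]
orientation: [[-0.425, 0.905, 0.003], [0.905, 0.425, -0.0], [-0.002, 0.002, -1.0]]
wrist_force: [-0.1, -0.1, -1.4]
gripper_width: 24.5
time: 34.2
tcp_pos: [524.9, 400.4, 26.5]
orientation: [[-0.425, 0.905, 0.001], [0.905, 0.425, -0.001], [-0.002, 0.0, -1.0]]
wrist_force: [0.6, -0.6, -1.5]
gripper_width: 24.4
```

```bash
python3 -m crank '[[[0,0,0.05],[0,0,0],2.0],[[0,0,0.08],[0,0,0],2.0],[[0,0,0.08],[0,0,0],2.0]]' 35
python3 -m crank '[[[0,0,0.04],[0,0,0],2.0],[[0,0,0.06],[0,0,0],2.0]]' 35
```

```text
time: 34.5
tcp_pos: [524.9, 400.4, 25.8]
orientation: [[-0.425, 0.905, 0.001], [0.905, 0.425, -0.002], [-0.002, 0.0, -1.0]]
wrist_force: [-1.6, -0.9, 2.9]
gripper_width: 24.5
time: 34.7
tcp_pos: [524.9, 400.4, 25.8]
orientation: [[-0.425, 0.905, 0.001], [0.905, 0.425, -0.001], [-0.002, 0.0, -1.0]]
wrist_force: [-2.7, -2.0, 10.1]
gripper_width: 24.7
```

Firm contact with the floor. I'll open and retreat.

```bash
python3 -m crank '[[[0,0,-0.03],[0,0,0],3.0],[[0,0,-0.03],[0,0,0],3.4],[[0,0,-0.03],[0,0,0],3.4],[[0,0,-0.03],[0,0,0],3.4],[[0,0,-2],[0,0,0],3.4],[[0,0,-6],[0,0,0],3.4],[[0,0,-11],[0,0,0],3.4],[[-5,-20,-15],[0,0,0],3.4],[[-10,-20,-15],[0,0,0],3.4],[[-20,-20,-15],[0,0,0],3.4],[[-20,-20,-15],[0,0,0],3.4],[[-20,-20,-15],[0,0,0],3.4]]' 35
python3 - <<'E'
from kin import *
s=state();print(s["tcp_pos"],s["time"],s["wrist_force"])
cv2.imwrite("pics/z_s.png",capture("side")[:,:,::-1]);cv2.imwrite("pics/z_t.png",capture("top")[:,:,::-1])
crop("side",265,290,140,100,5.7,"z_sc")
E
```

```text
time: 35.9
tcp_pos: [435.3, 180.2, 170.1]
orientation: [[-0.426, 0.905, 0.001], [0.905, 0.426, -0.002], [-0.002, 0.0, -1.0]]
wrist_force: [1.3, -0.9, -0.4]
gripper_width: 33.7
[435.28528529 180.20399109 170.13942735] 35.9 [ 1.34132744 -0.87045303 -0.44757693]
origin 195 240
```

View pics/z_sc.png

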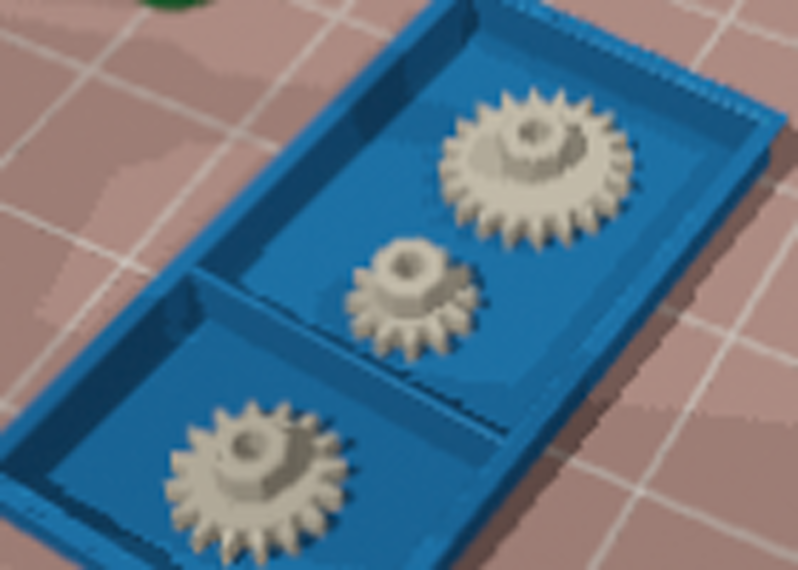

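View pics/z_s.png

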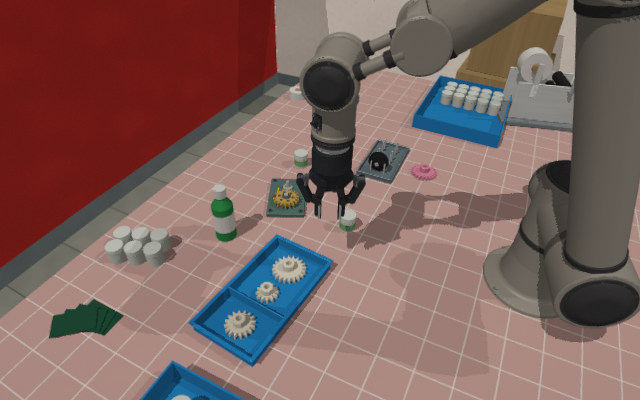

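View pics/z_t.png

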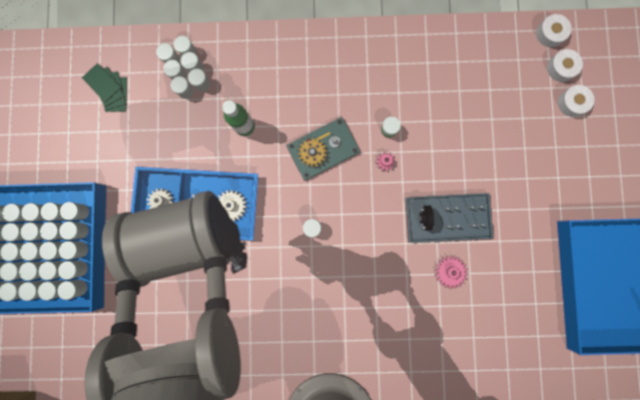

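The side view shows gear16 in the small compartment at (240,323), gear12 at (266,292) and gear20 at (289,268) in the large one. All three lie flat with boss up. The pulley, bottle, jars and pink parts are at their first pixels. The arm is clear, so I'm handing in.

```bash
python3 -m crank '[[[0,0,0],[0,0,0],3.4],[[0,0,0],[0,0,0],3.4]]'
python3 - <<'E'
from plant import robot
print(robot.finish_job())
E
```

```text
time: 36.25
tcp_pos: [436.3, 182.7, 169.6]
orientation: [[-0.426, 0.905, 0.0], [0.905, 0.426, -0.001], [-0.002, -0.0, -1.0]]
wrist_force: [-0.7, -0.0, 0.6]
gripper_width: 34.1
the job is handed in; nothing more can be done
None
```

The job is done and handed in at 36.25 s of the 72 s allowed; `finish_job` gives no verdict.

- **gear12:** I lifted it off the post and set it down in the tray's large compartment.
- **gear20:** I picked it from the middle slot with the tool tilted, turned it flat and set it beside gear12.
- **gear16:** I picked it from the right-hand slot and laid it flat on the table to regrip it upright. I then lowered it home on the post in mesh and turned it about 92°. The master's red tooth went round about 75–80° the opposite way; about 81° was expected. Then I set it down in the small compartment.

**Last checks:** the pictures show all three gears flat with boss up in the right compartments. The pulley, bottle, jars and pink parts are where they started, and the arm is clear. The highest wrist force I read was about 10 N, when gear16 was pressed onto the tray floor.

**What disagreed:**
- The first approach to gear20 stopped just short of the joint 4 limit. I reduced the tilt and it then worked.
- gear16 touched the shoulder about 1.5 mm lower than I had calculated. The height I read when regripping it was probably taken before the arm settled. The picture showed the gear level with the master.

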